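# Change the cartridges of a paint dosing machine

## Robot

A 6-joint arm with a two-finger parallel gripper is mounted at the origin on the work surface. World frame = base frame: x ahead of the robot, y to its left, z up, the work surface at z = 0. Lengths are in mm, angles in rad, forces in N, time in s.
With the tool pointing down it reaches from about 350 to 875 mm from the base axis. Payload 4.2 kg.
Tool frame: the origin (TCP) lies at the very end of the fingers, on their centre line; the grasp point (between the pads) lies 19 mm behind it; z points along the fingers, y is the line along which they close (so a half turn about z gives the same grasp; the last joint's range is limited). The gripper opens to 85 mm and grips with 20 to 120 N. Pads are 22 mm wide; open, the fingers measure 114 mm over their backs; the gripper's body (76 mm by 85 mm) begins 54 mm behind the grasp point. The pads swing forward as they close: fully open they stand 13 mm farther back than shut.
Start: joints at [-1.036, 0.385, 0.008, 0, -1.194, -0.259], TCP at [170.214, -601.354, 231.312] pointing down, gripper open.
Joint ranges: [-3.14, 3.14], [-1.21, 2.06], [-1.07, 1.41], [-3.16, 2.05], [-2.99, -0.16], [-3.1, 3.1]. Speed limits (rad/s): [2.79, 2.79, 3.14, 3.14, 3.14, 3.14].

## Interface

Orientations are given as a unit quaternion [x, y, z, w].
In Python, from bench import monitor, get_image, camera_info, job_done gives the robot as it stands.
- The arm moves only by the tool send_rows, never from a script. Its argument "series" is a list of rows, each a list of 3 entries, a list of its own where there are three numbers: the shift along the tool's x, y, z in mm, then the turn, a rotation vector about the tool's x, y, z in rad, then the finger opening in mm, from 0 to 85.4. A call has 1 to 8 rows; each row shifts and turns the commanded pose from where the row before left it, along the tool's axes as they then stand; what a row does not reach is not made up. A row lasts 1/10 s, in which the tool goes at most 50 mm and 8.59 degrees, less where a joint would pass 70% of its speed; a pose out of reach is approached as far as the arm can. A call with a gripper value outside its range is refused whole. The fingers move at their own pace and stop on an object; the grip force is fixed at half the most. Time passes only in rows, so rows that do not move let the fingers close. It gives the time, the measured TCP pose, the force, the opening and the grip force at its end, in the units of the state.
- monitor.read_state(): the state, without advancing time (a new reading comes with each control period).
- get_image(name): name is "side" or "top"; returns the picture (420x560x3 uint8, red, green, blue); there is no depth.
- camera_info(name): a dict with "intrinsics" (3x3 intrinsics, pixels), "R" (3x3) and "t" (3): a world point X has camera coordinates R X + t. Camera axes: x right, y down, z forward; pixel columns grow to the right and rows downward; lengths in mm; the calibration is good to about 2 mm. A picture is of the moment at which its call begins. camera_info takes no time and is no camera call.
- job_done(): hands the job in; it is judged then, once.
The state is a dict: "clock": time; "joints": joint angles; "joint_vel": joint speeds; "joint_efforts": joint torques, N m; "position": TCP position; "ee_rot": TCP orientation; "contact_force": force on the tool from outside, world axes, zero at the start; "wrist_torque": the same for the moment, N m; "gripper_width": finger opening in mm; "grasp_force": force on a finger pad.
Only numpy, scipy, OpenCV 4.12 (cv2) and the standard library are available. Lean on these libraries where they do the work, as an engineer would, in place of code of your own. Each camera call takes 0.05 s, during which the arm holds its last target. There are 200 camera calls.

## Task

Change the tint cartridges of the paint dosing machine: turn its lock ring to the red open mark, take the white empty cartridges out and stand them upright in the grey crate, plug each fresh cartridge fully home in the socket of its own colour, and then turn the ring all the way to the green locked mark. Have the open mixing tin standing centrally on the round steel weighing plate under the spout at the end; slide it there along the table without lifting or tipping it. Leave the other things on the table where they are.

Things in the scene. Friction and masses are not known exactly. Their poses are not given: they have to be found in the camera images.
- doser: Dosing machine: fixed white drum, 236 mm diameter, 110 mm tall, with three coloured sockets and the lock ring on it. Origin: drum axis at table height; its front is -x, z up. In front a 22 mm wide spout, 82-98 mm above the table (nozzle tip at 75 mm), reaches out to 153 mm from the drum axis over the weighing plate; the tin slides in under it.
- pan (a point): Centre of the round steel weighing plate (120 mm diameter, flush with the table, 8 mm dark rim round it) in front of the drum, 175 mm from the drum axis.
- head_axis (a point): Point on the drum axis, which is also the axis of the lock ring, at the height of the socket tops (138 mm above the table).
- lock_ring (a joint): Angle of the aluminium ring round the sockets (246 mm outer, 218 inner diameter, top 154 mm above the table): 0 = red open mark, 0.733 = green locked mark, stops at both; grows clockwise from above; stays put (friction 0.25 N m). Its 3 inward tabs stand 4 mm above the outer edge of the cartridge flanges when locked, barring the way in and out; between the sockets when open.
- lug (a point): Grip lug of the ring: orange upright block, 14 mm wide (along the turning direction) x 24 mm (radial), 138 mm from the ring's axis, turning with it. This point lies 180 mm above the table, 20 mm below its top; the block stands free from 150 mm up.
- lock_mark (a point): Where the lug point is when the ring is locked (green mark on the quadrant plate below).
- open_mark (a point): Where the lug point is when the ring is open (red mark on the quadrant plate below).
- tin: Open round steel mixing tin, 90 mm diameter, 70 mm tall, 3 mm wall, 0.22 kg. Origin at the centre of its underside, z up. Starts on the table to the left of the weighing plate.
- crate: Fixed grey open crate for the empties, 150 (x) x 200 (y) x 45 mm outside, 5 mm walls and floor; origin at the centre of its underside, z up.
- socket_red: The red socket: red block 64 (x, radial) x 72 mm, 28 mm tall, with a hole 39 (x) x 51 (y) x 28 mm deep, chamfered 3 mm. Origin: centre of its underside, 110 mm above the table; x points outward from the drum axis, z up. A cartridge fully home has its flange on the block, its origin 4 mm above this one, its x along this x (either way round).
- socket_blue: The blue socket: blue block 64 (x, radial) x 72 mm, 28 mm tall, with a hole 39 (x) x 51 (y) x 28 mm deep, chamfered 3 mm. Origin: centre of its underside, 110 mm above the table; x points outward from the drum axis, z up. A cartridge fully home has its flange on the block, its origin 4 mm above this one, its x along this x (either way round).
- socket_yellow: The yellow socket: yellow block 64 (x, radial) x 72 mm, 28 mm tall, with a hole 39 (x) x 51 (y) x 28 mm deep, chamfered 3 mm. Origin: centre of its underside, 110 mm above the table; x points outward from the drum axis, z up. A cartridge fully home has its flange on the block, its origin 4 mm above this one, its x along this x (either way round).
- fresh_red: Fresh cartridge with a red body (may be absent: None all through), standing upright on the table to the right of the machine: 82 mm tall, 0.22 kg; plug 36 (x) x 48 (y) x 24 mm, its lowest 8 mm stepped in 3 mm; black flange 62 x 60 x 6 mm on it; body 40 (x) x 52 (y) x 52 mm above. Origin: centre of the underside, z up. Grip across x, about 63 mm above the origin. Fits either way round.
- fresh_blue: Fresh cartridge with a blue body (may be absent: None all through), standing upright on the table to the right of the machine: 82 mm tall, 0.22 kg; plug 36 (x) x 48 (y) x 24 mm, its lowest 8 mm stepped in 3 mm; black flange 62 x 60 x 6 mm on it; body 40 (x) x 52 (y) x 52 mm above. Origin: centre of the underside, z up. Grip across x, about 63 mm above the origin. Fits either way round.
- fresh_yellow: Fresh cartridge with a yellow body (may be absent: None all through), standing upright on the table to the right of the machine: 82 mm tall, 0.22 kg; plug 36 (x) x 48 (y) x 24 mm, its lowest 8 mm stepped in 3 mm; black flange 62 x 60 x 6 mm on it; body 40 (x) x 52 (y) x 52 mm above. Origin: centre of the underside, z up. Grip across x, about 63 mm above the origin. Fits either way round.
- empty_red: Empty cartridge with a white body that starts in the red socket (may be absent), same shape as the fresh ones: 82 mm tall, 0.22 kg; plug 36 (x) x 48 (y) x 24 mm, its lowest 8 mm stepped in 3 mm; black flange 62 x 60 x 6 mm on it; body 40 (x) x 52 (y) x 52 mm above. Origin: centre of the underside, z up. Grip across x, about 63 mm above the origin. Fits either way round.
- empty_blue: Empty cartridge with a white body that starts in the blue socket (may be absent), same shape as the fresh ones: 82 mm tall, 0.22 kg; plug 36 (x) x 48 (y) x 24 mm, its lowest 8 mm stepped in 3 mm; black flange 62 x 60 x 6 mm on it; body 40 (x) x 52 (y) x 52 mm above. Origin: centre of the underside, z up. Grip across x, about 63 mm above the origin. Fits either way round.
- empty_yellow: Empty cartridge with a white body that starts in the yellow socket (may be absent), same shape as the fresh ones: 82 mm tall, 0.22 kg; plug 36 (x) x 48 (y) x 24 mm, its lowest 8 mm stepped in 3 mm; black flange 62 x 60 x 6 mm on it; body 40 (x) x 52 (y) x 52 mm above. Origin: centre of the underside, z up. Grip across x, about 63 mm above the origin. Fits either way round.
- spatula: Bystander: steel spatula with handle lying flat, 170 mm long, far left behind the crate. Leave it alone. Origin: centre of its underside.
- hardener: Bystander: round can, 60 mm diameter, 95 mm tall, pale grey, standing near the fresh cartridges. Leave it alone. Origin: centre of its underside.
- cup: Bystander: blue open plastic cup, 80 mm across the rim, 85 mm tall, on the left. Leave it alone. Origin: centre of its underside.
- thinner: Bystander: round can, 72 mm diameter, 130 mm tall, pale grey, far left behind the machine. Leave it alone. Origin: centre of its underside.
- swatches: Bystander: fan of coloured swatch cards, 150 x 48 x 20 mm, lying on the right, behind the lug. Leave it alone. Origin: centre of its underside.
- tin_opener: Bystander: screwdriver, 120 mm long, lying between the machine and the fresh cartridges. Leave it alone. Origin: centre of its underside.

How it is judged:
By the outcome, as a careful person would: the job done as asked, in the order asked, and still so for the second after the job is handed in, with the robot touching nothing.
Of fresh_red, fresh_blue, fresh_yellow only 2 to 3 are there at a start; the rules pass over those that are not, and their reading is None.
Of empty_red, empty_blue, empty_yellow only 1 to 2 are there at a start; the rules pass over those that are not, and their reading is None.
At some moment in a run one of tin may be knocked a few centimetres aside while the robot is not near it.
It also fails if it takes over 210 s, if anything falls off the work surface, if the arm or the gripper's body presses on something with over 40 N, if the wrist force passes 120 N, or if a joint passes its speed limit or range.

## Working session

There is one attempt and no reset: what is moved stays moved. The work goes in short steps, Python scripts to look and compute and a tool call to move; the robot and the scene stay as the last step left them, time stands still between calls to the robot, and variables do not carry over. Pictures are saved under pics/ and viewed, at most 14 in all, crops included, and the job is handed in when it is done.

Besides the shell and the picture viewer there is one more tool, called after "Emit:" as name(argument=value, ...), one argument or row to a line, values as JSON. send_rows: Moves the arm, as the interface text tells. Its arguments: {"type":"object","properties":{"series":{"type":"array"}},"required":["series"]}

```bash
ls; mkdir -p pics
python3 - <<'E'
from bench import monitor,get_image,camera_info
import cv2
for n in("side","top"):
    im=get_image(n); cv2.imwrite(f"pics/{n}0.png",cv2.resize(im[:,:,::-1],(800,600),interpolation=cv2.INTER_CUBIC))
    print(n,camera_info(n))
print(monitor.read_state())
E
```

```text
pics
side {'intrinsics': array([[542.45756086,   0.        , 274.24337918],
       [  0.        , 542.45756086, 202.92882228],
       [  0.        ,   0.        ,   1.        ]]), 'R': array([[ 0.4182616 , -0.90809885, -0.02033993],
       [-0.6416693 , -0.27954931, -0.71422174],
       [ 0.64289792,  0.31178304, -0.6996239 ]]), 't': array([-283.40818018,  464.58862528, 1400.73794514])}
top {'intrinsics': array([[527.03222796,   0.        , 281.35061478],
       [  0.        , 527.03222796, 201.06584755],
       [  0.        ,   0.        ,   1.        ]]), 'R': array([[ 0.06543032, -0.99784412, -0.00509805],
       [-0.97575618, -0.062911  , -0.20962368],
       [ 0.20885103,  0.0186902 , -0.97776885]]), 't': array([ -60.22089352,  616.13386549, 1566.27104694])}
{'clock': 0.1, 'joints': array([-1.03640009e+00,  3.85459294e-01,  6.76548279e-03, -4.16865832e-04,
       -1.19398311e+00, -2.58650236e-01]), 'joint_vel': array([-0.00169413, -0.00061776,  0.00363838, -0.00011287, -0.00128819,
       -0.00289493]), 'joint_efforts': array([-3.79436096e-04, -3.93319094e+01,  1.88929760e+01,  4.19793740e+00,
       -2.55421452e-03,  5.96507846e-06]), 'position': array([ 170.06891603, -600.8814474 ,  230.34711978]), 'ee_rot': array([-1.37360401e-01,  9.90520670e-01,  9.42161190e-04, -1.84449646e-04]), 'contact_force': array([-0.84658205,  0.13326388, -0.07424843]), 'wrist_torque': array([-0.02467589, -0.03199071,  0.01814967]), 'grasp_force': 0.0, 'gripper_width': 85.41338489505246}
```

View pics/top0.png

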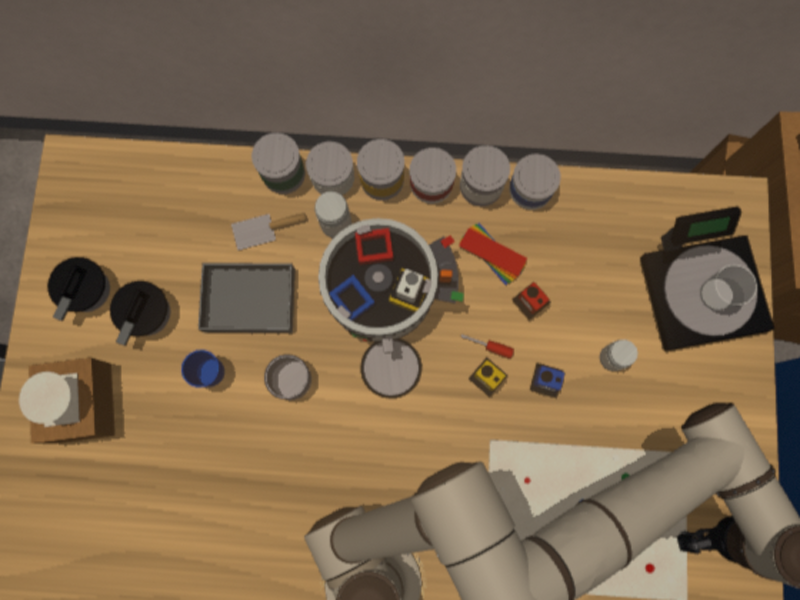

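View pics/side0.png

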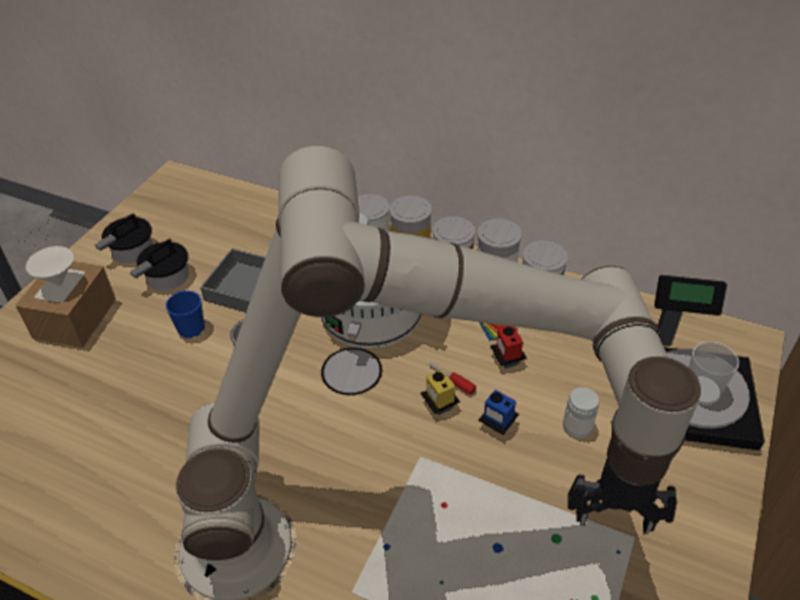

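Top: drum (380,277), tin (288,377), pan (391,367), crate (248,298), fresh red (532,299), yellow (489,376), blue (548,379). The one empty is in the yellow socket, and the lug is near (447,273). Next I'll enlarge the drum and fresh areas.

```bash
cat > h.py <<'E'
import numpy as np,cv2
from bench import monitor,get_image,camera_info
def ray(n,u,v,z):
    c=camera_info(n);R,t=np.array(c["R"]),np.array(c["t"])
    d=R.T@np.linalg.inv(c["intrinsics"])@[u,v,1];o=-R.T@t
    return o+d*(z-o[2])/d[2]
def proj(n,X):
    c=camera_info(n);p=np.array(c["intrinsics"])@(np.array(c["R"])@np.array(X,float)+c["t"]);return p[:2]/p[2]
def crop(n,im,u0,v0,w,h,f,name):
    cv2.imwrite("pics/"+name,cv2.resize(im[v0:v0+h,u0:u0+w,::-1],None,fx=f,fy=f,interpolation=cv2.INTER_CUBIC))
E
python3 - <<'E'
from h import *
im=get_image("top")
crop("top",im,215,145,115,85,6.9,"drum.png")   # px = 215+u/6.9
crop("top",im,305,185,130,97,6,"fresh.png")
crop("top",im,130,175,170,120,4.6,"left.png")
E
```

```text
(no output)
```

View pics/drum.png

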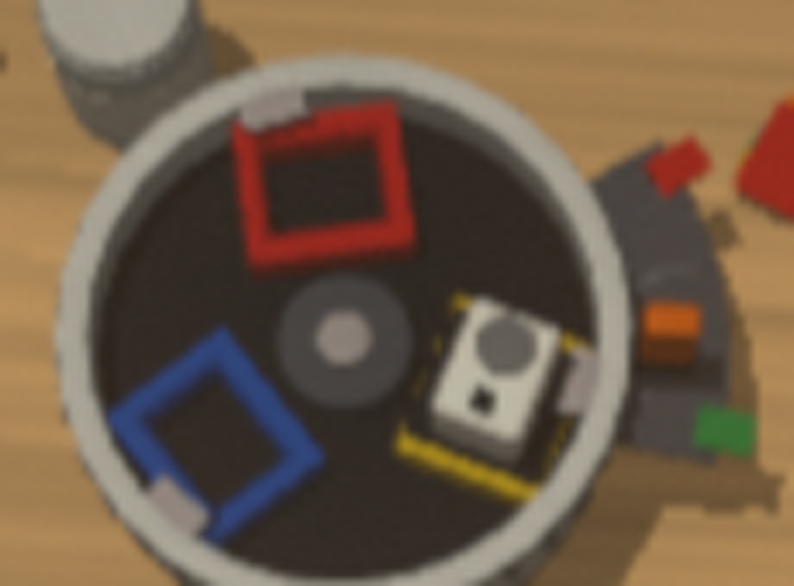

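View pics/fresh.png

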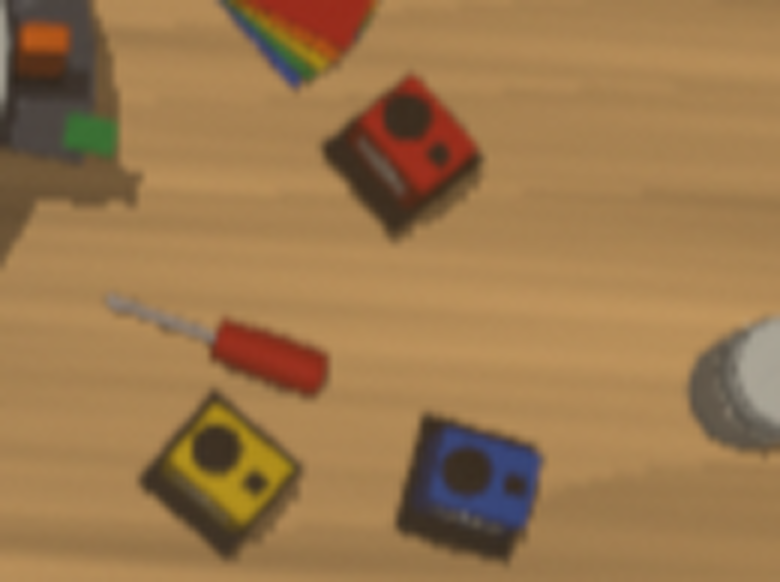

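View pics/left.png

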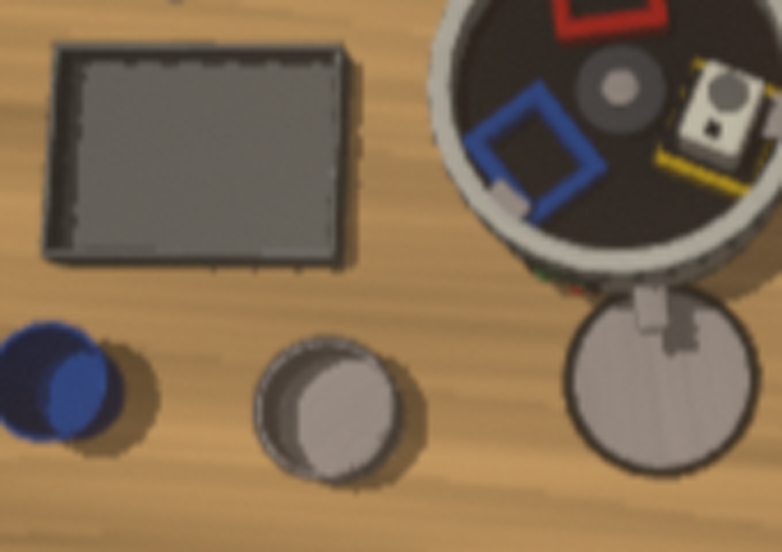

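Drum crop: red socket at about (322,185), blue (215,432), yellow (480,400) with the only empty. The lug (671,320) sits between the red (680,165) and green (725,432) marks. The left crop has the tin rim at about (326,408) and the pan at (661,380). Now I'll fit the poses.

```bash
cat >> h.py <<'E'
def nat(p,u0,v0,f): return (np.array(p)+.5)/f-.5+[u0,v0]
E
python3 - <<'E'
from h import *
from scipy.optimize import least_squares
D=lambda p:nat(p,215,145,6.9); L=lambda p:nat(p,130,175,4.6); F=lambda p:nat(p,305,185,6)
# doser fit
def R2(a): return np.array([[np.cos(a),-np.sin(a)],[np.sin(a),np.cos(a)]])
def sock(P,k,lx,ly):
    a=P[2]+k; c=np.array(P[:2])+R2(a)@[P[3],0]
    return np.r_[c+R2(a)@[lx,ly],138]
obs=[(0,32,36,(232,122)),(0,32,-36,(395,102)),(0,-32,-36,(412,238)),(0,-32,36,(250,257)),
 (2*np.pi/3,-32,-36,(222,330)),(2*np.pi/3,-32,36,(323,456)),(2*np.pi/3,32,-36,(108,412)),
 (-2*np.pi/3,-32,36,(460,297)),(-2*np.pi/3,-32,-36,(400,437)),(-2*np.pi/3,32,-36,(532,492))]
pan=ray("top",*L((661,380)),0); print("pan",pan)
def res(P):
    r=[(proj("top",sock(P,k,a,b))-D(q)) for k,a,b,q in obs]
    th=np.linspace(0,2*np.pi,180)
    ring=np.array([proj("top",[P[0]+123*np.cos(t),P[1]+123*np.sin(t),154]) for t in th])
    r.append([ring[:,0].min()-D((62,0))[0],ring[:,0].max()-D((630,0))[0]]); r.append([ring[:,1].min()-D((0,57))[1],0])
    return np.concatenate(r)
P0=[700,-20,.1,70]
s=least_squares(res,P0,loss="soft_l1",f_scale=.7); P=s.x; print("axis,yawred,r",P,np.round(res(P),2))
d=pan[:2]-P[:2];print("pan dist",np.hypot(*d),"doser yaw",np.arctan2(-d[1],-d[0]))
for n,p,z in(("lugtop",(671,319),200),("red",(680,165),0),("green",(725,432),0)):
    for zz in ([z] if z else [110,150]):
        w=ray("top",*D(p),zz);e=w[:2]-P[:2];print(n,zz,w,np.hypot(*e),np.arctan2(e[1],e[0]))
# tin rim & crate
print("tin",ray("top",*L((326,408)),70))
print("crate corners z45",[np.round(ray("top",*L(p),45)[:2]) for p in((54,44),(345,44),(352,262),(43,262))])
# fresh: body top corners z82
for n,c in (("red",[(411,74),(480,158),(412,205),(352,134)]),("yellow",[(216,394),(301,467),(241,531),(163,462)]),("blue",[(429,416),(541,451),(524,530),(412,500)])):
    w=np.array([ray("top",*F(q),82)[:2] for q in c]);print(n,w.mean(0),[round(float(np.hypot(*(w[i]-w[i-1]))),1) for i in range(4)],[round(float(np.arctan2(*(w[i]-w[i-1])[::-1])),2) for i in range(4)])
w=np.array([ray("top",*D(q),138+6+52)[:2] for q in((475,298),(558,325),(517,442),(433,412))]);print("empty",w.mean(0),[round(float(np.hypot(*(w[i]-w[i-1]))),1) for i in range(4)])
for k,n in((0,"red"),(2*np.pi/3,"blue"),(-2*np.pi/3,"yel")): print(n,sock(P,k,0,0),P[2]+k)
E
```

```text
pan [450.50732669  -5.40833253   0.        ]Traceback (most recent call last):
  File "<stdin>", line 20, in <module>
    return func(*args, **kwargs)
    result = trf(vector_fun.fun, vector_fun.jac, x0, f0, J0, lb, ub, ftol, xtol,
                 gtol, max_nfev, x_scale, loss_function, tr_solver,
                 tr_options.copy(), verbose, callback=callback_wrapped)
    return trf_no_bounds(
        fun, jac, x0, f0, J0, ftol, xtol, gtol, max_nfev, x_scale,
        loss_function, tr_solver, tr_options, verbose, callback=callback)
    f_new = fun(x_new)
    self._update_fun()
    ~~~~~~~~~~~~~~~~^^
    self.f = self.fun_wrapped(xp_copy(self.x))
             ~~~~~~~~~~~~~~~~^^^^^^^^^^^^^^^^^
    return np.atleast_1d(self.fun(x))
                         ~~~~~~~~^^^
    return self.f(x, *self.args, **self.kwargs)
           ~~~~~~^^^^^^^^^^^^^^^^^^^^^^^^^^^^^^
  File "<stdin>", line 16, in res
  File "h.py", line 8, in proj
    c=camera_info(n);p=np.array(c["intrinsics"])@(np.array(c["R"])@np.array(X,float)+c["t"]);return p[:2]/p[2]
ValueError: time passes only in moves, steps and waits
```

```bash
sed -i 's/^def ray/CI={n:camera_info(n) for n in ("top","side")}\ndef ray/; s/c=camera_info(n);/c=CI[n];/' h.py
cat > fit.py <<'E'
from h import *
from scipy.optimize import least_squares
D=lambda p:nat(p,215,145,6.9); L=lambda p:nat(p,130,175,4.6); F=lambda p:nat(p,305,185,6)
def R2(a): return np.array([[np.cos(a),-np.sin(a)],[np.sin(a),np.cos(a)]])
def sock(P,k,lx,ly):
    a=P[2]+k; c=np.array(P[:2])+R2(a)@[P[3],0]
    return np.r_[c+R2(a)@[lx,ly],138]
obs=[(0,32,36,(232,122)),(0,32,-36,(395,102)),(0,-32,-36,(412,238)),(0,-32,36,(250,257)),
 (2*np.pi/3,-32,-36,(222,330)),(2*np.pi/3,-32,36,(323,456)),(2*np.pi/3,32,-36,(108,412)),
 (-2*np.pi/3,-32,36,(460,297)),(-2*np.pi/3,-32,-36,(400,437)),(-2*np.pi/3,32,-36,(532,492))]
obs=[o if o[0]<2 or o[0]==0 else (o[0],o[1],o[2],o[3]) for o in obs]
pan=ray("top",*L((661,380)),0); print("pan",pan)
def res(P):
    r=[(proj("top",sock(P,k,a,b))-D(q)) for k,a,b,q in obs]
    th=np.linspace(0,2*np.pi,180)
    ring=np.array([proj("top",[P[0]+123*np.cos(t),P[1]+123*np.sin(t),154]) for t in th])
    r.append([ring[:,0].min()-D((62,0))[0],ring[:,0].max()-D((630,0))[0]]); r.append([ring[:,1].min()-D((0,57))[1],0])
    return np.concatenate(r)
s=least_squares(res,[620,0,.1,65],loss="soft_l1",f_scale=.7); P=s.x; print("axis,yawred,r",P,np.round(res(P),2))
d=pan[:2]-P[:2];print("pan dist",np.hypot(*d),"doser yaw",np.arctan2(-d[1],-d[0]))
for n,p,z in(("lugtop",(671,319),200),("red",(680,165),0),("green",(725,432),0)):
    for zz in ([z] if z else [110,150]):
        w=ray("top",*D(p),zz);e=w[:2]-P[:2];print(n,zz,w,np.hypot(*e),np.arctan2(e[1],e[0]))
print("tin",ray("top",*L((326,408)),70))
print("crate corners z45",[np.round(ray("top",*L(p),45)[:2]) for p in((54,44),(345,44),(352,262),(43,262))])
for n,c in (("red",[(411,74),(480,158),(412,205),(352,134)]),("yellow",[(216,394),(301,467),(241,531),(163,462)]),("blue",[(429,416),(541,451),(524,530),(412,500)])):
    w=np.array([ray("top",*F(q),82)[:2] for q in c]);print(n,w.mean(0),[round(float(np.hypot(*(w[i]-w[i-1]))),1) for i in range(4)],[round(float(np.arctan2(*(w[i]-w[i-1])[::-1])),2) for i in range(4)])
w=np.array([ray("top",*D(q),196)[:2] for q in((475,298),(558,325),(517,442),(433,412))]);print("empty",w.mean(0),[round(float(np.hypot(*(w[i]-w[i-1]))),1) for i in range(4)],[round(float(np.arctan2(*(w[i]-w[i-1])[::-1])),2) for i in range(4)])
for k,n in((0,"red"),(2*np.pi/3,"blue"),(-2*np.pi/3,"yel")): print(n,sock(P,k,0,0),P[2]+k)
E
python3 fit.py
```

```text
pan [450.50732669  -5.40833253   0.        ]
axis,yawred,r [6.23550507e+02 2.97066932e+01 2.07434913e-01 7.03834170e+01] [-0.11 -0.21  0.01 -0.6   0.51  0.11  0.04  0.7   0.15 -0.62  0.35 -0.16
 -0.56  0.56 -0.14 -0.63 -0.55  1.15  0.53  1.13 -1.1   0.41 -0.95  0.  ]
pan dist 176.57011991159558 doser yaw 0.20020779428066546
lugtop 200 [ 625.30723779 -107.23409329  200.        ] 136.9520540224086 -1.5579686325778903
red 110 [ 716.73356983 -110.96391197  110.        ] 168.73441370495863 -0.9857392874982798
red 150 [ 705.41410596 -109.40652258  150.        ] 161.4129351976017 -1.038899802814581
green 110 [ 597.83257809 -136.83744631  110.        ] 168.51813629639767 -1.7240072568117668
green 150 [ 589.58093258 -134.61248214  150.        ] 167.79369283969964 -1.7746538344628433
tin [410.7079008  210.35358832  70.        ]
crate corners z45 [array([649., 425.]), array([662., 226.]), array([512., 207.]), array([498., 415.])]
red [ 610.56072458 -302.59767142] [44.1, 55.1, 42.9, 46.9] [-0.72, -2.42, 2.24, 0.74]
yellow [ 441.81393289 -216.20978264] [43.5, 55.2, 44.0, 51.1] [-0.61, -2.23, 2.44, 0.9]
blue [ 444.41503502 -338.55943679] [42.9, 57.8, 40.4, 56.9] [-0.17, -1.81, 2.95, 1.37]
empty [600.4583195  -36.44661402] [51.2, 36.2, 52.2, 36.7] [-0.28, -1.83, 2.87, 1.29]
red [692.42507341  44.20219189 138.        ] 0.2074349132578645
blue [576.55975352  82.10606809 138.        ] 2.30183001565106
yel [601.66669377 -37.18818045 138.        ] -1.8869601891353307
```

```bash
cat > plan.py <<'E'
import sys,json
from h import *
from scipy.spatial.transform import Rotation as Ro
def psi_of(R): x=R.as_matrix()[:,0]; return np.arctan2(x[1],x[0])
def down(psi): return Ro.from_matrix(np.array([[np.cos(psi),np.sin(psi),0],[np.sin(psi),-np.cos(psi),0],[0,0,-1]]))
def plan(targets,step=48,start=None):
    """targets: (x,y,z,psi,grip[,step]); prints rows of 8 from the measured pose"""
    s=monitor.read_state(); p=np.array(s["position"] if start is None else start[:3],float)
    R=Ro.from_quat(s["ee_rot"]) if start is None else down(start[3]); rows=[]
    for t in targets:
        st=t[5] if len(t)>5 else step; g=t[4]; goal=np.array(t[:3],float); G=down(t[3])
        n=max(1,int(np.ceil(max(np.linalg.norm(goal-p)/st,(R.inv()*G).magnitude()/.145))))
        p0,w=p,(R.inv()*G).as_rotvec(); R0=R
        for i in range(1,n+1):
            q=p0+(goal-p0)*i/n; S=R0*Ro.from_rotvec(w*i/n)
            d=np.round(R.inv().apply(q-p),1 if i==n else 0); v=np.round((R.inv()*S).as_rotvec(),3)
            rows.append([d.tolist(),v.tolist(),g]); p=p+R.apply(d); R=R*Ro.from_rotvec(v)
    for i in range(0,len(rows),8): print(json.dumps(rows[i:i+8]).replace(" ","").replace(".0,",",").replace(".0]","]"))
def st():
    s=monitor.read_state(); print("t",round(s["clock"],1),"p",np.round(s["position"],1),"psi",round(float(psi_of(Ro.from_quat(s["ee_rot"]))),3),"F",np.round(s["contact_force"],1),"w",round(s["gripper_width"],1),"g",round(s["grasp_force"],1),"j",np.round(s["joints"],2))
E
python3 -c "
from plan import *
th=-1.558;x,y=623.5+138*np.cos(th),29.7+138*np.sin(th)
plan([(x,y,240,th,85),(x,y,166,th,85,35),(x,y,166,th,60)])"
```

```text
[[[-41,25,-1],[0,0,-0.093],85],[[-43,21,-0],[0,0,-0.094],85],[[-45,17,-1],[0,0,-0.093],85],[[-46,13,-1],[0,0,-0.094],85],[[-47,8,-0],[0,0,-0.093],85],[[-48,4,-1],[0.001,0.001,-0.094],85],[[-48,-0,-1],[-0,-0,-0.093],85],[[-47,-5,-0],[-0,-0,-0.093],85]]
[[[-47,-10,-1],[-0,-0,-0.094],85],[[-46,-14,-1],[0,-0,-0.093],85],[[-45,-18,-0],[0,-0,-0.094],85],[[-42,-22,-1],[0,-0,-0.093],85],[[-41,-26,-1],[0,0,-0.093],85],[[-37.3,-29.1,-0.4],[0.001,0,-0.094],85],[[0,0,25],[-0,0,0],85],[[0,0,24],[-0,0,0],85]]
[[[0,0,25],[-0,0,0],85],[[0,0,-0],[-0,0,0],60]]
```

Emit:
send_rows(
  series=[
    [[-41,25,-1],[0,0,-0.093],85],
    [[-43,21,0],[0,0,-0.094],85],
    [[-45,17,-1],[0,0,-0.093],85],
    [[-46,13,-1],[0,0,-0.094],85],
    [[-47,8,0],[0,0,-0.093],85],
    [[-48,4,-1],[0.001,0.001,-0.094],85],
    [[-48,0,-1],[0,0,-0.093],85],
    [[-47,-5,0],[0,0,-0.093],85],
  ],
)

```text
clock: 0.95
position: [430.7, -318.1, 236.3]
ee_rot: [-0.491, 0.871, -0.001, -0.0]
contact_force: [0.4, -1.1, 0.1]
gripper_width: 85.3
grasp_force: 0.0
```

Emit:
send_rows(
  series=[
    [[-47,-10,-1],[0,0,-0.094],85],
    [[-46,-14,-1],[0,0,-0.093],85],
    [[-45,-18,0],[0,0,-0.094],85],
    [[-42,-22,-1],[0,0,-0.093],85],
    [[-41,-26,-1],[0,0,-0.093],85],
    [[-37,-29,0],[0.001,0,-0.094],85],
    [[0,0,0],[0,0,0],85],
    [[0,0,0],[0,0,0],85],
  ],
)

```text
clock: 1.75
position: [625.4, -107.8, 238.8]
ee_rot: [0.712, -0.702, 0.0, 0.001]
contact_force: [-0.4, -0.6, 0.2]
gripper_width: 85.1
grasp_force: 0.0
```

```bash
python3 -c "
from plan import *
st()
th=-1.558;x,y=623.5+138*np.cos(th),29.7+138*np.sin(th)
plan([(x,y,240,th,85),(x,y,166,th,85,35)])
im=get_image('top'); crop('top',im,215,145,130,97,6,'lug1.png'); s=get_image('side'); crop('side',s,200,120,200,150,4,'lug1s.png')"
```

```text
t 1.8 p [ 625.4 -107.8  238.8] psi -1.556 F [-0.4 -0.6  0.2] w 85.1 g 0.0 j [ 0.08  0.4   0.05  0.   -1.22 -0.07]
[[[0.5,0.1,-1.2],[0.001,-0.001,0.002],85],[[-0,0,25],[0,-0,-0],85],[[-0,0,24],[0,-0,-0],85],[[-0.1,0,25],[0,-0,-0],85]]
```

View pics/lug1s.png

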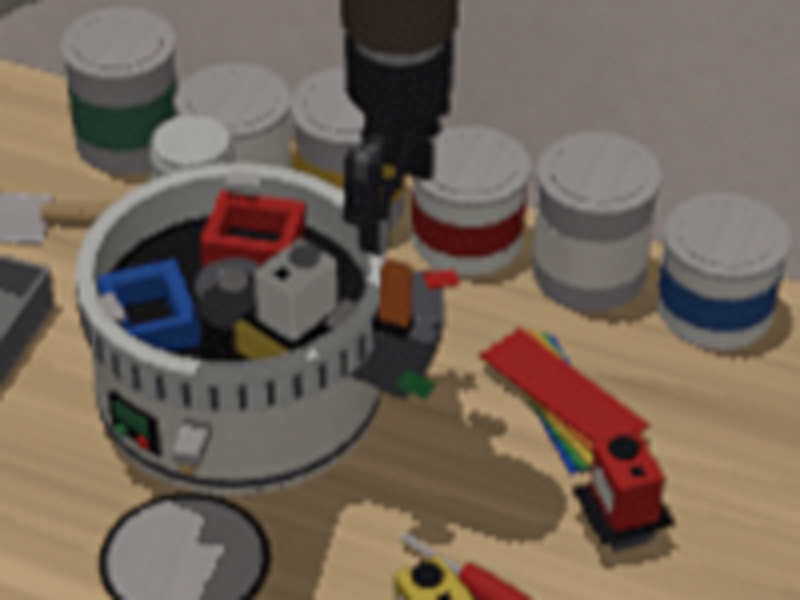

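The side crop shows the lug at (397,290), with its top near (397,265), just below the open gripper. The red and blue sockets are empty.

```bash
python3 -c "
from plan import *
print((proj('side',[625,-108,200])-[200,120])*4,(proj('side',[625.4,-107.8,238.8])-[200,120])*4)"
```

```text
[392.89645321 266.30181584] [393.41435874 227.25187367]
```

Emit:
send_rows(
  series=[
    [[0.5,0,24],[0,0,0],85],
    [[0,0,24],[0,0,0],85],
    [[0,0,24],[0,0,0],85],
    [[0,0,0],[0,0,0],10],
    [[0,0,0],[0,0,0],10],
    [[0,0,0],[0,0,0],10],
    [[0,0,0],[0,0,0],10],
    [[0,0,0],[0,0,0],10],
  ],
)

```text
clock: 2.65
position: [625.9, -109.6, 169.4]
ee_rot: [0.712, -0.702, 0.002, -0.001]
contact_force: [-0.4, 1.0, 4.1]
gripper_width: 13.2
grasp_force: 59.7
```

Emit:
send_rows(
  series=[
    [[-0.4,-11,0],[0,0,-0.08],10],
    [[-0.4,-11,0],[0,0,-0.08],10],
    [[-0.4,-11,0],[0,0,-0.08],10],
    [[-0.4,-11,0],[0,0,-0.08],10],
    [[-0.4,-11,0],[0,0,-0.08],10],
    [[-0.4,-11,0],[0,0,-0.08],10],
    [[0,0,0],[0,0,0],10],
  ],
)

```text
clock: 3.35
position: [690.1, -92.4, 169.4]
ee_rot: [0.859, -0.512, 0.002, -0.0]
contact_force: [-0.3, 3.2, 4.2]
gripper_width: 13.0
grasp_force: 60.1
```

Emit:
send_rows(
  series=[
    [[-0.1,-4,0],[0,0,-0.03],10],
    [[0,0,0],[0,0,0],10],
  ],
)

```text
clock: 3.55
position: [693.0, -90.8, 169.4]
ee_rot: [0.866, -0.5, 0.002, -0.001]
contact_force: [-0.4, 1.9, 5.6]
gripper_width: 13.5
grasp_force: 60.1
```

Emit:
send_rows(
  series=[
    [[-0.1,-3,0],[0,0,-0.02],10],
    [[0,0,0],[0,0,0],10],
  ],
)

```text
clock: 3.75
position: [695.3, -89.4, 169.4]
ee_rot: [0.871, -0.491, 0.002, -0.0]
contact_force: [-0.8, 2.5, 5.1]
gripper_width: 13.4
grasp_force: 60.2
```

Emit:
send_rows(
  series=[
    [[0,-3,0],[0,0,-0.02],10],
    [[0,0,0],[0,0,0],10],
  ],
)

```text
clock: 3.95
position: [697.7, -87.9, 169.4]
ee_rot: [0.876, -0.483, 0.002, -0.0]
contact_force: [-0.6, 3.9, 6.0]
gripper_width: 12.9
grasp_force: 60.2
```

Emit:
send_rows(
  series=[
    [[0,-2,0],[0,0,-0.015],10],
    [[0,0,0],[0,0,0],10],
  ],
)

```text
clock: 4.15
position: [699.3, -86.9, 169.4]
ee_rot: [0.879, -0.476, 0.002, -0.0]
contact_force: [-1.3, 3.9, 5.7]
gripper_width: 13.1
grasp_force: 60.2
```

Emit:
send_rows(
  series=[
    [[0,-2,0],[0,0,-0.015],10],
    [[0,0,0],[0,0,0],10],
  ],
)

```text
clock: 4.35
position: [700.4, -86.1, 169.4]
ee_rot: [0.883, -0.47, 0.001, 0.0]
contact_force: [-2.8, 1.8, 5.3]
gripper_width: 13.1
grasp_force: 60.3
```

Emit:
send_rows(
  series=[
    [[0,-2,0],[0,0,-0.015],10],
    [[0,0,0],[0,0,0],10],
  ],
)

```text
clock: 4.55
position: [700.4, -86.0, 169.4]
ee_rot: [0.885, -0.465, -0.0, 0.001]
contact_force: [-6.9, -0.0, 8.3]
gripper_width: 13.3
grasp_force: 61.2
```

Emit:
send_rows(
  series=[
    [[0,-2,0],[0,0,-0.01],10],
    [[0,0,0],[0,0,0],10],
  ],
)

```text
clock: 4.75
position: [700.4, -86.0, 169.4]
ee_rot: [0.887, -0.461, -0.002, 0.003]
contact_force: [-11.2, -2.5, 9.5]
gripper_width: 13.5
grasp_force: 63.8
```

Emit:
send_rows(
  series=[
    [[0,3,0],[0,0,0.025],10],
    [[0,0,0],[0,0,0],85],
    [[0,0,0],[0,0,0],85],
    [[0,0,0],[0,0,0],85],
    [[0,0,0],[0,0,0],85],
    [[0,0,-35],[0,0,0],85],
    [[0,0,-45],[0,0,0],85],
    [[0,0,0],[0,0,0],85],
  ],
)

```text
clock: 5.55
position: [704.9, -86.1, 256.2]
ee_rot: [0.883, -0.469, 0.008, -0.002]
contact_force: [0.8, -0.2, 2.2]
gripper_width: 84.8
grasp_force: 0.0
```

```bash
python3 -c "
from plan import *
st()
x,y=601.2,-37; ps=-1.887+np.pi/2
plan([(x,y,248,ps,85),(x,y,163,ps,85,30)])"
```

```text
t 5.5 p [704.9 -86.1 256.2] psi -0.977 F [ 0.8 -0.2  2.2] w 84.8 g 0.0 j [ 0.11  0.51  0.27  0.01 -1.32  0.49]
[[[-20,12,1],[-0.001,-0.003,-0.132],85],[[-21,9,2],[-0.002,-0.003,-0.132],85],[[-22,6,1],[-0.001,-0.003,-0.132],85],[[-23,3,2],[-0.001,-0.003,-0.132],85],[[-22.6,0.3,1.2],[-0.002,-0.003,-0.132],85],[[0,-0,28],[0,0,-0],85],[[0,-0,29],[0,0,-0],85],[[0,-0,28],[0,0,-0],85]]
```

Emit:
send_rows(
  series=[
    [[-20,12,1],[-0.001,-0.003,-0.132],85],
    [[-21,9,2],[-0.002,-0.003,-0.132],85],
    [[-22,6,1],[-0.001,-0.003,-0.132],85],
    [[-23,3,2],[-0.001,-0.003,-0.132],85],
    [[-22.6,0.3,1.2],[-0.002,-0.003,-0.132],85],
    [[0,0,28],[0,0,0],85],
    [[0,0,28],[0,0,0],85],
    [[0,0,0],[0,0,0],85],
  ],
)

```text
clock: 6.35
position: [594.1, -36.1, 181.3]
ee_rot: [0.987, -0.158, -0.012, 0.001]
contact_force: [0.3, 0.4, -1.0]
gripper_width: 84.9
grasp_force: 0.0
```

```bash
python3 -c "
from plan import *
st()
x,y=601.2,-37; ps=-1.887+np.pi/2
plan([(x,y,164,ps,85,30)])"
```

```text
t 6.3 p [594.1 -36.1 181.3] psi -0.318 F [ 0.3  0.4 -1. ] w 84.9 g 0.0 j [ 0.21  0.38 -0.12 -0.01 -1.09  1.05]
[[[7.4,-1.4,17.2],[0.006,0.023,-0.002],85]]
```

Emit:
send_rows(
  series=[
    [[7.4,-1.4,10],[0.006,0.023,-0.002],85],
    [[0,0,7],[0,0,0],85],
    [[0,0,0],[0,0,0],85],
    [[0,0,0],[0,0,0],30],
    [[0,0,0],[0,0,0],30],
    [[0,0,0],[0,0,0],30],
    [[0,0,0],[0,0,0],30],
    [[0,0,0],[0,0,0],30],
  ],
)

```text
clock: 7.15
position: [604.8, -37.1, 169.2]
ee_rot: [0.988, -0.157, 0.005, -0.001]
contact_force: [0.2, 0.0, 2.9]
gripper_width: 39.3
grasp_force: 62.0
```

```bash
python3 -c "
from plan import *
st()"
```

```text
t 7.2 p [604.8 -37.1 169.2] psi -0.316 F [0.2 0.  2.9] w 39.3 g 62.0 j [ 0.21  0.4  -0.14  0.   -1.03  1.05]
```

Emit:
send_rows(
  series=[
    [[0,0,-10],[0,0,0],30],
    [[0,0,-15],[0,0,0],30],
    [[0,0,-20],[0,0,0],30],
    [[0,0,-30],[0,0,0],30],
    [[0,0,-25],[0,0,0],30],
    [[0,0,0],[0,0,0],30],
    [[0,0,0],[0,0,0],30],
    [[0,0,0],[0,0,0],30],
  ],
)

```text
clock: 7.95
position: [602.2, -37.1, 266.2]
ee_rot: [0.988, -0.157, 0.002, -0.001]
contact_force: [1.3, 0.3, -2.1]
gripper_width: 39.0
grasp_force: 61.6
```

```bash
python3 -c "
from plan import *
st(); print(monitor.read_state()['ee_rot'])
plan([(583,320,270,-.316,30),(583,320,75,-.316,30,40)])"
```

```text
t 8.0 p [602.2 -37.1 266.2] psi -0.316 F [ 1.3  0.3 -2.1] w 39.0 g 61.6 j [ 0.21  0.32  0.    0.   -1.25  1.05]
[ 9.87531343e-01 -1.57402766e-01  2.39562428e-03 -6.90445817e-04]
[[[-16,-42,-0],[-0,-0.001,-0],30],[[-16,-41,-1],[-0.001,-0,-0],30],[[-16,-42,-0],[0,-0.001,-0],30],[[-17,-42,-1],[-0,-0,-0],30],[[-16,-41,-0],[-0,-0.001,-0],30],[[-16,-42,-1],[-0.001,-0,-0],30],[[-16,-42,-0],[0,-0.001,-0],30],[[-16.3,-41.5,-0.7],[-0,-0.001,-0],30]]
[[[0,0,39],[-0,0,-0],30],[[0,0,39],[-0,0,-0],30],[[0,0,39],[-0,0,-0],30],[[0,0,39],[-0,0,-0],30],[[0.1,0.1,39],[-0,0,-0],30]]
```

Emit:
send_rows(
  series=[
    [[-16,-42,0],[0,0,0],30],
    [[-16,-41,-1],[0,0,0],30],
    [[-16,-42,0],[0,0,0],30],
    [[-17,-42,-1],[0,0,0],30],
    [[-16,-41,0],[0,0,0],30],
    [[-16,-42,-1],[0,0,0],30],
    [[-16,-42,0],[0,0,0],30],
    [[-16,-41,-1],[0,0,0],30],
  ],
)

```text
clock: 8.75
position: [583.0, 320.9, 269.9]
ee_rot: [0.988, -0.157, 0.003, 0.001]
contact_force: [0.6, 0.6, -1.5]
gripper_width: 38.9
grasp_force: 61.6
```

Emit:
send_rows(
  series=[
    [[0,0,0],[0,0,0],30],
    [[0,0,40],[0,0,0],30],
    [[0,0,40],[0,0,0],30],
    [[0,0,40],[0,0,0],30],
    [[0,0,40],[0,0,0],30],
    [[0,0,30],[0,0,0],30],
    [[0,0,0],[0,0,0],30],
    [[0,0,0],[0,0,0],30],
  ],
)

```text
clock: 9.55
position: [585.9, 318.9, 81.6]
ee_rot: [0.988, -0.157, 0.004, 0.0]
contact_force: [0.1, 1.0, -1.5]
gripper_width: 38.8
grasp_force: 61.7
```

```bash
python3 -c "
from plan import *
st(); print(monitor.read_state()['ee_rot'])
s=get_image('top'); crop('top',s,130,150,130,97,6,'crate.png')"
```

```text
t 9.6 p [585.9 318.9  81.6] psi -0.316 F [ 0.1  1.  -1.5] w 38.8 g 61.7 j [ 0.74  0.58 -0.07  0.01 -0.92  0.51]
[ 9.87563546e-01 -1.57168514e-01  4.03630952e-03  9.26636746e-05]
```

View pics/crate.png

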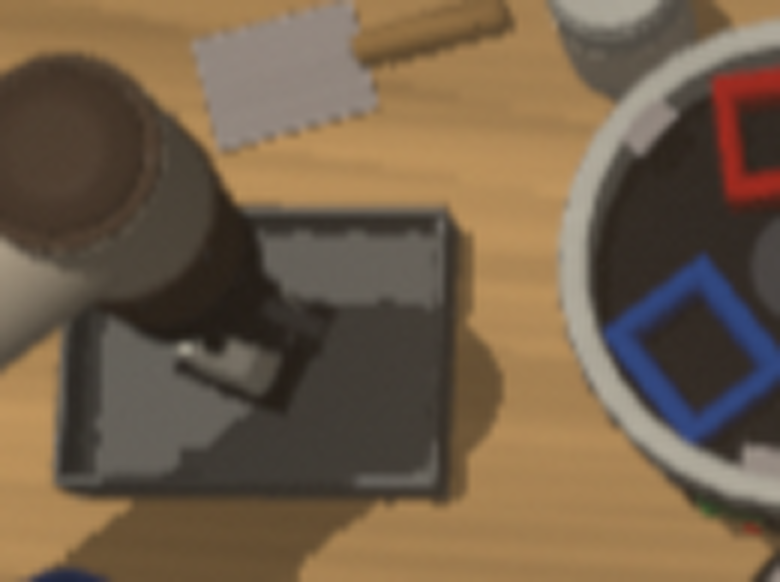

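The crop shows the empty at about (255,360), well inside the crate. Next I lower it until it touches and release.

Emit:
send_rows(
  series=[
    [[0,0,10],[0,0,0],30],
    [[0,0,8],[0,0,0],30],
    [[0,0,0],[0,0,0],30],
    [[0,0,0],[0,0,0],30],
  ],
)

```text
clock: 10.0
position: [586.0, 319.5, 64.3]
ee_rot: [0.988, -0.157, 0.004, -0.001]
contact_force: [-0.4, -0.0, -1.9]
gripper_width: 38.7
grasp_force: 61.8
```

Emit:
send_rows(
  series=[
    [[0,0,1],[0,0,0],30],
    [[0,0,1],[0,0,0],30],
    [[0,0,0],[0,0,0],30],
  ],
)

```text
clock: 10.3
position: [586.0, 319.6, 62.3]
ee_rot: [0.988, -0.157, 0.004, -0.001]
contact_force: [0.2, -0.0, -2.8]
gripper_width: 39.2
grasp_force: 61.8
```

Emit:
send_rows(
  series=[
    [[0,0,1],[0,0,0],30],
    [[0,0,1],[0,0,0],30],
    [[0,0,0],[0,0,0],30],
  ],
)

```text
clock: 10.6
position: [586.1, 319.6, 60.2]
ee_rot: [0.988, -0.157, 0.004, -0.001]
contact_force: [0.7, 0.1, -1.8]
gripper_width: 38.8
grasp_force: 62.0
```

Emit:
send_rows(
  series=[
    [[0,0,1],[0,0,0],30],
    [[0,0,0],[0,0,0],30],
  ],
)

```text
clock: 10.8
position: [586.1, 319.5, 60.1]
ee_rot: [0.988, -0.157, 0.005, -0.001]
contact_force: [-2.8, -0.3, 4.4]
gripper_width: 39.2
grasp_force: 62.6
```

Emit:
send_rows(
  series=[
    [[0,0,1],[0,0,0],30],
    [[0,0,0],[0,0,0],30],
  ],
)

```text
clock: 11.0
position: [586.1, 319.6, 60.1]
ee_rot: [0.988, -0.157, 0.005, -0.001]
contact_force: [-4.7, -1.6, 7.9]
gripper_width: 38.9
grasp_force: 63.2
```

Emit:
send_rows(
  series=[
    [[0,0,-2],[0,0,0],30],
    [[0,0,0],[0,0,0],85],
    [[0,0,0],[0,0,0],85],
    [[0,0,0],[0,0,0],85],
    [[0,0,0],[0,0,0],85],
    [[0,0,-40],[0,0,0],85],
    [[0,0,-45],[0,0,0],85],
    [[0,0,-45],[0,0,0],85],
  ],
)

```text
clock: 11.8
position: [584.7, 319.2, 191.2]
ee_rot: [0.988, -0.157, 0.004, -0.0]
contact_force: [0.6, 0.8, 0.1]
gripper_width: 84.9
grasp_force: 0.0
```

Emit:
send_rows(
  series=[
    [[0,0,-45],[0,0,0],85],
    [[0,0,-25],[0,0,0],85],
    [[0,0,0],[0,0,0],85],
    [[0,0,0],[0,0,0],85],
  ],
)

```text
clock: 12.2
position: [584.0, 319.5, 260.4]
ee_rot: [0.988, -0.157, 0.004, -0.001]
contact_force: [0.9, 0.1, -0.0]
gripper_width: 85.2
grasp_force: 0.0
```

```bash
python3 -c "
from plan import *
st()
x,y=610.6,-302.6
plan([(x,y,262,-2.4,85,44),(x,y,150,-2.4,85,40)])
s=get_image('top'); crop('top',s,130,150,310,140,2.5,'after1.png')"
```

```text
t 12.2 p [584.  319.5 260.4] psi -0.316 F [ 0.9  0.1 -0. ] w 85.2 g 0.0 j [ 0.75  0.43  0.16  0.01 -1.29  0.51]
[[[15,39,-0],[-0.001,-0,0.139],85],[[19,36,-0],[-0,-0,0.139],85],[[25,34,-0],[-0.001,-0,0.139],85],[[29,29,-0],[-0.001,-0,0.139],85],[[33,26,-1],[-0.001,-0,0.139],85],[[36,20,0],[-0,-0,0.139],85],[[39,15,0],[-0.001,-0,0.139],85],[[40,10,0],[-0.001,-0,0.138],85]]
[[[41,4,0],[-0.001,-0,0.139],85],[[42,-1,0],[-0.001,-0,0.139],85],[[41,-7,0],[-0,-0,0.139],85],[[39,-13,0],[-0.001,-0,0.139],85],[[37,-19,0],[-0.001,-0,0.139],85],[[35,-23,0],[-0.001,-0,0.139],85],[[30.8,-27.7,0.2],[-0.001,-0.001,0.139],85],[[0,-0,37],[0,0,-0],85]]
[[[0,-0,38],[0,0,-0],85],[[0,-0,37],[0.001,0,-0],85]]
```

View pics/after1.png

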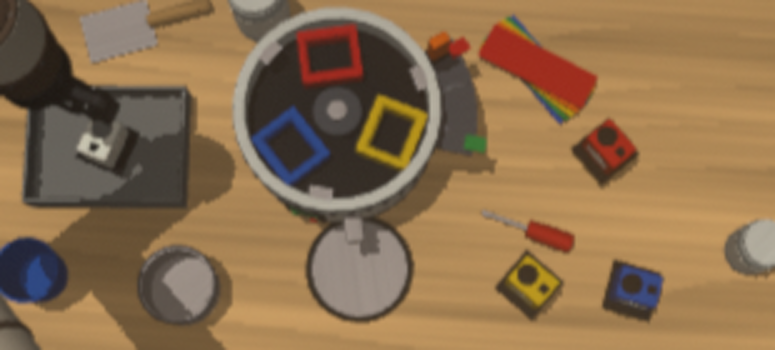

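The empty stands upright in the crate at (105,142), the lug is at the red mark (440,42), and all three sockets are free. The tin has not moved. Next is fresh red.

Emit:
send_rows(
  series=[
    [[15,39,0],[0,0,0.139],85],
    [[19,36,0],[0,0,0.139],85],
    [[25,34,0],[0,0,0.139],85],
    [[29,29,0],[0,0,0.139],85],
    [[33,26,-1],[0,0,0.139],85],
    [[36,20,0],[0,0,0.139],85],
    [[39,15,0],[0,0,0.139],85],
    [[40,10,0],[0,0,0.139],85],
  ],
)

```text
clock: 13.05
position: [597.8, -13.9, 259.0]
ee_rot: [0.754, -0.657, 0.002, -0.002]
contact_force: [0.8, -0.2, -0.5]
gripper_width: 84.8
grasp_force: 0.0
```

Emit:
send_rows(
  series=[
    [[41,4,0],[0,0,0.139],85],
    [[42,-1,0],[0,0,0.139],85],
    [[41,-7,0],[0,0,0.139],85],
    [[39,-13,0],[0,0,0.139],85],
    [[37,-19,0],[0,0,0.139],85],
    [[35,-23,0],[0,0,0.139],85],
    [[31,-28,0],[0,0,0.139],85],
    [[0,0,37],[0,0,0],85],
  ],
)

```text
clock: 13.85
position: [612.7, -309.0, 226.5]
ee_rot: [-0.359, 0.933, -0.005, 0.007]
contact_force: [-1.0, 0.8, -1.0]
gripper_width: 84.9
grasp_force: 0.0
```

Emit:
send_rows(
  series=[
    [[0,0,38],[0,0,0],85],
    [[0,0,37],[0,0,0],85],
    [[0,0,0],[0,0,0],85],
    [[0,0,0],[0,0,0],85],
  ],
)

```text
clock: 14.25
position: [611.4, -303.1, 148.0]
ee_rot: [-0.362, 0.932, -0.001, 0.003]
contact_force: [-0.5, -0.0, 0.6]
gripper_width: 85.2
grasp_force: 0.0
```

```bash
python3 -c "
from plan import *
st()
x,y=610.6,-302.6
plan([(x,y,120,-2.4,85,40),(x,y,49,-2.4,85,36)])
s=get_image('side'); crop('side',s,230,190,150,112,5,'fr.png')
print([(proj('side',[x,y,z])-[230,190])*5 for z in(0,82)], [(proj('side',[441.8,-216.2,z])-[230,190])*5 for z in(0,82)],[(proj('side',[444.4,-338.6,z])-[230,190])*5 for z in(0,82)])"
```

```text
t 14.2 p [ 611.4 -303.1  148. ] psi -2.4 F [-0.5 -0.   0.6] w 85.2 g 0.0 j [-0.22  0.54  0.05 -0.   -1.07 -0.6 ]
[[[0.4,1,28],[-0.004,0.004,-0],85],[[0,0,36],[0,0,-0],85],[[0,0,35],[0,0,-0],85]]
[array([615.17858206, 315.88910254]), array([626.19085772, 227.9037972 ])] [array([385.07606852, 469.69840502]), array([388.20217584, 382.76810094])] [array([581.42542554, 534.89128832]), array([592.0201577 , 448.33375181])]
```

View pics/fr.png

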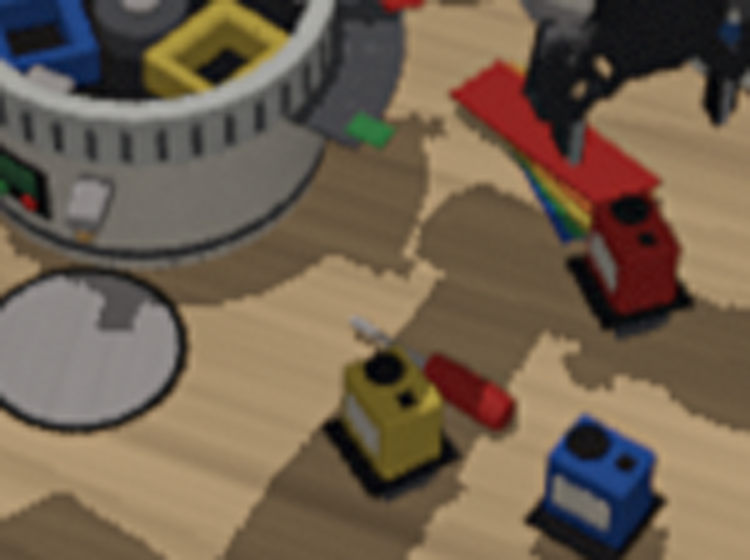

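The side crop shows the red body top at about (636,222), yellow (391,385) and blue (602,456). I'll combine these with the top-view estimates.

```bash
python3 -c "
from plan import *
for n,q,T in (('red',(636,222),(610.6,-302.6)),('yel',(391,385),(441.8,-216.2)),('blue',(602,456),(444.4,-338.6))):
    s=ray('side',*nat(q,230,190,5),82)[:2]; print(n,s,s-T)
x,y=611.2,-304
plan([(x,y,120,-2.4,85,40),(x,y,50,-2.4,85,36)])"
```

```text
red [ 618.6371986  -304.85117717] [ 8.0371986  -2.25117717]
yel [ 441.8272425  -216.68368622] [ 0.0272425  -0.48368622]
blue [ 442.44321705 -343.9855087 ] [-1.95678295 -5.3855087 ]
[[[1.6,0.7,30.1],[-0.007,0.007,-0],85],[[-0,0,35],[-0,-0,-0],85],[[-0,0.1,35],[-0,-0,-0],85]]
```

Emit:
send_rows(
  series=[
    [[0,1,30],[0,0,0],85],
    [[0,0,35],[0,0,0],85],
    [[0,0,33],[0,0,0],85],
    [[0,0,0],[0,0,0],30],
    [[0,0,0],[0,0,0],30],
    [[0,0,0],[0,0,0],30],
    [[0,0,0],[0,0,0],30],
    [[0,0,0],[0,0,0],30],
  ],
)

```text
clock: 15.1
position: [614.7, -303.2, 55.1]
ee_rot: [-0.362, 0.932, -0.004, 0.007]
contact_force: [0.8, 0.2, 7.4]
gripper_width: 39.2
grasp_force: 63.0
```

Emit:
send_rows(
  series=[
    [[0,0,-1],[0,0,0],30],
    [[0,0,-20],[0,0,0],30],
    [[0,0,-45],[0,0,0],30],
    [[0,0,-45],[0,0,0],30],
    [[0,0,-45],[0,0,0],30],
    [[0,0,-45],[0,0,0],30],
    [[0,0,0],[0,0,0],30],
    [[0,0,0],[0,0,0],30],
  ],
)

```text
clock: 15.9
position: [609.7, -301.7, 252.9]
ee_rot: [-0.362, 0.932, -0.001, 0.005]
contact_force: [-0.4, 1.0, -2.6]
gripper_width: 39.0
grasp_force: 62.2
```

```bash
python3 -c "
from plan import *
st()
x,y=692.2,44.1
plan([(x,y,250,-1.366,30,44)])"
```

```text
t 15.9 p [ 609.7 -301.7  252.9] psi -2.401 F [-0.4  1.  -2.6] w 39.0 g 62.2 j [-0.22  0.46  0.19 -0.   -1.29 -0.61]
[[[-33,22,0],[-0.001,0.001,-0.115],30],[[-35,19,1],[-0.001,0,-0.115],30],[[-37,14,0],[-0.001,0.001,-0.115],30],[[-38,10,1],[-0.001,0,-0.115],30],[[-39,5,0],[-0.001,0.001,-0.115],30],[[-39,1,1],[-0.001,0,-0.115],30],[[-40,-4,0],[-0.001,0.001,-0.115],30],[[-38,-8,1],[-0.001,0,-0.115],30]]
[[[-37.8,-12.6,-0],[-0.001,0.001,-0.115],30]]
```

Emit:
send_rows(
  series=[
    [[-33,22,0],[0,0,-0.115],30],
    [[-35,19,1],[0,0,-0.115],30],
    [[-37,14,0],[0,0,-0.115],30],
    [[-38,10,1],[0,0,-0.115],30],
    [[-39,5,0],[0,0,-0.115],30],
    [[-39,1,1],[0,0,-0.115],30],
    [[-40,-4,0],[0,0,-0.115],30],
    [[-38,-8,1],[0,0,-0.115],30],
  ],
)

```text
clock: 16.7
position: [681.9, 6.5, 245.7]
ee_rot: [0.74, -0.673, 0.001, -0.001]
contact_force: [-0.2, -0.7, -2.2]
gripper_width: 39.3
grasp_force: 62.1
```

Emit:
send_rows(
  series=[
    [[-38,-12.6,0],[0,0,-0.115],30],
    [[0,0,0],[0,0,0],30],
    [[0,0,0],[0,0,0],30],
    [[0,0,0],[0,0,0],30],
  ],
)

```text
clock: 17.1
position: [691.5, 43.1, 247.2]
ee_rot: [0.775, -0.632, 0.002, -0.001]
contact_force: [-0.6, -0.1, -2.1]
gripper_width: 38.4
grasp_force: 62.2
```

```bash
python3 -c "
from plan import *
st();print(monitor.read_state()['ee_rot'])
plan([(692.2,44.1,250,-1.366,30,44)])
s=get_image('side'); crop('side',s,200,110,110,82,7,'hold_s.png')
s=get_image('top'); crop('top',s,215,125,115,85,6.9,'hold_t.png')"
```

```text
t 17.1 p [691.5  43.1 247.2] psi -1.367 F [-0.6 -0.1 -2.1] w 38.4 g 62.2 j [ 0.3   0.49  0.22  0.   -1.29 -0.09]
[ 0.77536728 -0.63150527  0.00210449 -0.0014977 ]
[[[-0.9,-0.9,-2.8],[-0.005,-0.001,-0.001],30]]
```

View pics/hold_s.png

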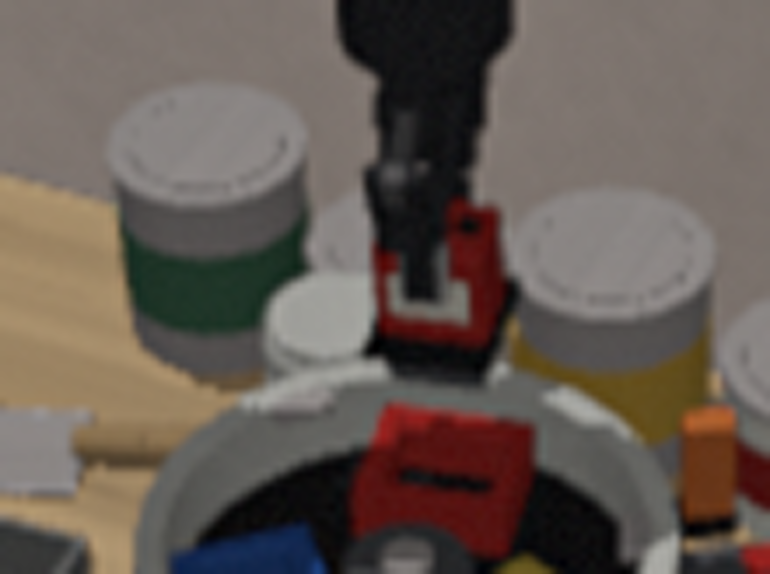

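```bash
python3 -c "
from plan import *
p=np.array([691.5,43.1,247.2]); a=-1.367+np.pi/2
ex=np.array([np.cos(a),np.sin(a),0]);ey=np.array([-np.sin(a),np.cos(a),0])
for z in (30,82):
  for lx,ly in ((-20,26),(-20,-26),(20,-26),(20,26)):
    X=p+[0,0,z-55]+lx*ex+ly*ey
    print(z,lx,ly,'side',np.round((proj('side',X)-[200,110])*7+3),'top',np.round((proj('top',X)-[215,125])*6.9+3))
for lx,ly in ((-32,36),(-32,-36)):
    X=np.array([692.4,44.2,138])+lx*ex+ly*ey; print('sock',lx,ly,np.round((proj('side',X)-[200,110])*7+3),np.round((proj('top',X)-[215,125])*6.9+3))
"
```

```text
30 -20 26 side [371. 340.] top [260. 320.]
30 -20 -26 side [484. 355.] top [386. 303.]
30 20 -26 side [505. 299.] top [373. 211.]
30 20 26 side [393. 284.] top [248. 227.]
82 -20 26 side [365. 248.] top [253. 285.]
82 -20 -26 side [481. 263.] top [383. 268.]
82 20 -26 side [502. 207.] top [369. 172.]
82 20 26 side [388. 193.] top [240. 190.]
sock -32 36 [351. 493.] [250. 400.]
sock -32 -36 [503. 514.] [415. 377.]
```

View pics/hold_t.png

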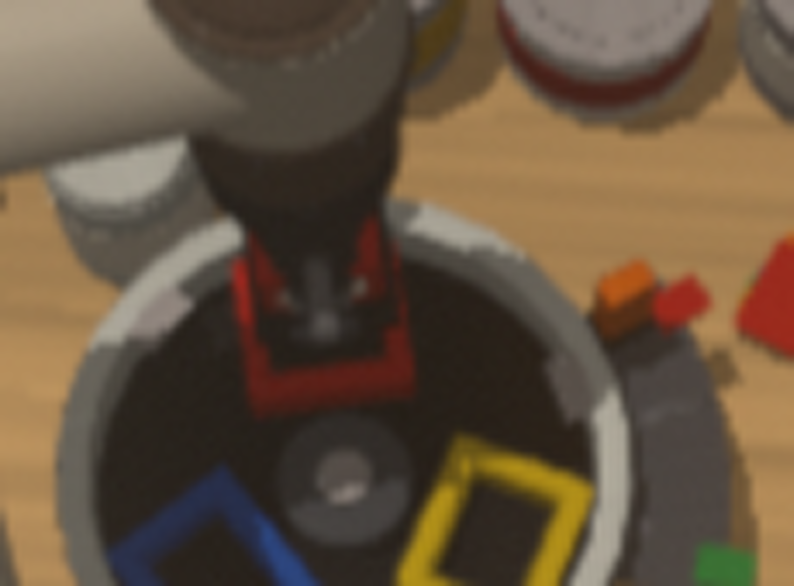

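Emit:
send_rows(
  series=[
    [[-0.9,-0.8,20],[-0.005,0,0],30],
    [[0,0,24],[0,0,0],30],
    [[0,0,0],[0,0,0],30],
    [[0,0,0],[0,0,0],30],
  ],
)

```text
clock: 17.6
position: [693.3, 43.7, 205.2]
ee_rot: [0.775, -0.631, 0.002, -0.001]
contact_force: [-0.6, 0.5, -1.7]
gripper_width: 39.1
grasp_force: 62.0
```

```bash
python3 -c "
from plan import *
st();print(monitor.read_state()['ee_rot'])
plan([(692.3,44.2,196,-1.366,30,44)])"
```

```text
t 17.6 p [693.3  43.7 205.2] psi -1.367 F [-0.6  0.5 -1.7] w 39.1 g 62.0 j [ 0.3   0.52  0.16  0.   -1.21 -0.09]
[ 7.75404844e-01 -6.31461607e-01  1.80981671e-03 -5.39520911e-04]
[[[-0.7,0.9,9.2],[-0.003,-0.002,-0.001],30]]
```

Emit:
send_rows(
  series=[
    [[-0.5,0.8,7],[0,0,0],30],
    [[0,0,5],[0,0,0],30],
    [[0,0,4],[0,0,0],30],
    [[0,0,0],[0,0,0],30],
  ],
)

```text
clock: 18.0
position: [692.1, 45.1, 188.4]
ee_rot: [0.776, -0.631, 0.001, -0.001]
contact_force: [-0.2, 1.0, -1.7]
gripper_width: 38.9
grasp_force: 62.1
```

Emit:
send_rows(
  series=[
    [[0,0,3],[0,0,0],30],
    [[0,0,3],[0,0,0],30],
    [[0,0,0],[0,0,0],30],
  ],
)

```text
clock: 18.3
position: [692.8, 45.2, 184.1]
ee_rot: [0.776, -0.631, 0.002, -0.001]
contact_force: [-1.4, -0.4, 1.7]
gripper_width: 39.1
grasp_force: 62.5
```

Emit:
send_rows(
  series=[
    [[0,0,2],[0,0,0],30],
    [[0,0,0],[0,0,0],30],
  ],
)

```text
clock: 18.5
position: [692.9, 45.0, 184.0]
ee_rot: [0.776, -0.631, 0.003, -0.002]
contact_force: [-3.4, -0.5, 8.3]
gripper_width: 39.3
grasp_force: 63.3
```

Emit:
send_rows(
  series=[
    [[0,0,2],[0,0,0],30],
    [[0,0,0],[0,0,0],30],
  ],
)

```text
clock: 18.7
position: [692.9, 44.9, 183.9]
ee_rot: [0.776, -0.631, 0.003, -0.002]
contact_force: [-6.6, -0.2, 13.2]
gripper_width: 39.0
grasp_force: 63.9
```

Emit:
send_rows(
  series=[
    [[0,0,2],[0,0,0],30],
    [[0,0,0],[0,0,0],30],
  ],
)

```text
clock: 18.9
position: [692.9, 44.8, 183.8]
ee_rot: [0.776, -0.63, 0.004, -0.002]
contact_force: [-8.5, 0.7, 18.4]
gripper_width: 38.9
grasp_force: 64.5
```

Emit:
send_rows(
  series=[
    [[0,0,-4],[0,0,0],30],
    [[0,1.5,0],[0,0,0],30],
    [[0,0,0],[0,0,0],30],
  ],
)

```text
clock: 19.2
position: [692.8, 44.9, 183.9]
ee_rot: [0.776, -0.631, 0.004, -0.003]
contact_force: [-1.1, -0.0, 7.2]
gripper_width: 39.1
grasp_force: 63.6
```

Emit:
send_rows(
  series=[
    [[0,0,3],[0,0,0],30],
    [[0,0,0],[0,0,0],30],
  ],
)

```text
clock: 19.4
position: [692.9, 44.8, 183.8]
ee_rot: [0.776, -0.63, 0.005, -0.003]
contact_force: [-5.0, 1.3, 15.8]
gripper_width: 39.1
grasp_force: 64.5
```

```bash
python3 -c "
from plan import *
st();print(monitor.read_state()['ee_rot'],monitor.read_state()['wrist_torque'])"
```

```text
t 19.4 p [692.9  44.8 183.8] psi -1.364 F [-5.   1.3 15.8] w 39.1 g 64.5 j [ 0.3   0.53  0.12  0.   -1.15 -0.09]
[ 0.77623339 -0.63041924  0.00478186 -0.00323187] [0.40392898 1.44868864 0.05708292]
```

Emit:
send_rows(
  series=[
    [[0,0,-5],[0,0,0],30],
    [[0,0,-3],[0,0,0],30],
    [[0,0,0],[0,0,0],30],
  ],
)

```text
clock: 19.7
position: [690.8, 44.8, 184.9]
ee_rot: [0.776, -0.631, 0.001, -0.0]
contact_force: [-0.2, 0.6, -2.0]
gripper_width: 39.1
grasp_force: 62.2
```

Emit:
send_rows(
  series=[
    [[0,1,0],[0,0,0],30],
    [[0,1,0],[0,0,0],30],
    [[0,0,0],[0,0,0],30],
  ],
)

```text
clock: 20.0
position: [688.8, 44.3, 185.3]
ee_rot: [0.776, -0.631, 0.001, -0.001]
contact_force: [1.0, 0.6, -2.2]
gripper_width: 39.1
grasp_force: 62.2
```

Emit:
send_rows(
  series=[
    [[0,1,0],[0,0,0],30],
    [[0,1,0],[0,0,0],30],
    [[0,0,0],[0,0,0],30],
  ],
)

```text
clock: 20.3
position: [687.0, 44.0, 186.0]
ee_rot: [0.776, -0.631, 0.002, -0.001]
contact_force: [0.4, 0.2, -1.4]
gripper_width: 39.2
grasp_force: 62.2
```

Emit:
send_rows(
  series=[
    [[0,-2,0],[0,0,0],30],
    [[0,-2,0],[0,0,0],30],
    [[0,-1,0],[0,0,0],30],
    [[0,-1,0],[0,0,0],30],
    [[0,0,0],[0,0,0],30],
  ],
)

```text
clock: 20.8
position: [693.1, 45.3, 185.9]
ee_rot: [0.776, -0.631, 0.002, -0.001]
contact_force: [1.0, 0.0, -2.3]
gripper_width: 39.3
grasp_force: 62.1
```

Emit:
send_rows(
  series=[
    [[0,-1,0],[0,0,0],30],
    [[0,-1,0],[0,0,0],30],
    [[0,0,0],[0,0,0],30],
  ],
)

```text
clock: 21.1
position: [693.6, 45.3, 186.0]
ee_rot: [0.776, -0.631, 0.001, 0.0]
contact_force: [-5.3, -0.5, -0.4]
gripper_width: 39.4
grasp_force: 61.9
```

Emit:
send_rows(
  series=[
    [[0,3,0],[0,0,0],30],
    [[0,3,0],[0,0,0],30],
    [[0,2,0],[0,0,0],30],
    [[0,0,0],[0,0,0],30],
  ],
)

```text
clock: 21.5
position: [687.3, 44.1, 186.2]
ee_rot: [0.776, -0.631, 0.002, -0.001]
contact_force: [0.8, -1.1, -1.9]
gripper_width: 38.9
grasp_force: 62.0
```

Emit:
send_rows(
  series=[
    [[0,1,0],[0,0,0],30],
    [[0,1,0],[0,0,0],30],
    [[0,0,0],[0,0,0],30],
  ],
)

```text
clock: 21.8
position: [685.2, 43.6, 186.0]
ee_rot: [0.776, -0.631, 0.002, -0.001]
contact_force: [0.3, 0.5, -2.3]
gripper_width: 38.9
grasp_force: 62.0
```

Emit:
send_rows(
  series=[
    [[0,1,0],[0,0,0],30],
    [[0,1,0],[0,0,0],30],
    [[0,0,0],[0,0,0],30],
  ],
)

```text
clock: 22.1
position: [684.3, 43.5, 186.2]
ee_rot: [0.776, -0.631, 0.003, -0.002]
contact_force: [2.8, -0.1, -3.8]
gripper_width: 39.2
grasp_force: 62.5
```

Emit:
send_rows(
  series=[
    [[0,-3,0],[0,0,0],30],
    [[0,-2.5,0],[0,0,0],30],
    [[3,0,0],[0,0,0],30],
    [[0,0,0],[0,0,0],30],
  ],
)

```text
clock: 22.5
position: [689.0, 41.0, 185.9]
ee_rot: [0.776, -0.631, 0.001, -0.001]
contact_force: [-0.7, 0.3, -2.5]
gripper_width: 39.2
grasp_force: 62.2
```

Emit:
send_rows(
  series=[
    [[1,0,0],[0,0,0],30],
    [[1,0,0],[0,0,0],30],
    [[0,0,0],[0,0,0],30],
  ],
)

```text
clock: 22.8
position: [689.4, 39.7, 186.0]
ee_rot: [0.776, -0.631, 0.001, -0.001]
contact_force: [-1.1, 0.9, -3.0]
gripper_width: 38.7
grasp_force: 62.1
```

Emit:
send_rows(
  series=[
    [[-3,0,0],[0,0,0],30],
    [[-3,0,0],[0,0,0],30],
    [[-2,0,0],[0,0,0],30],
    [[0,0,0],[0,0,0],30],
  ],
)

```text
clock: 23.2
position: [688.0, 47.6, 186.0]
ee_rot: [0.776, -0.631, 0.002, -0.001]
contact_force: [0.6, -0.1, -2.8]
gripper_width: 39.3
grasp_force: 62.1
```

Emit:
send_rows(
  series=[
    [[-1,0,0],[0,0,0],30],
    [[-1,0,0],[0,0,0],30],
    [[0,0,0],[0,0,0],30],
  ],
)

```text
clock: 23.5
position: [687.7, 49.0, 186.1]
ee_rot: [0.776, -0.631, 0.002, -0.001]
contact_force: [-0.0, -0.6, -1.7]
gripper_width: 39.3
grasp_force: 62.1
```

Emit:
send_rows(
  series=[
    [[3,0,0],[0,0,0],30],
    [[2.2,0,0],[0,0,0],30],
    [[0,0,3],[0,0,0],30],
    [[0,0,2],[0,0,0],30],
    [[0,0,0],[0,0,0],30],
  ],
)

```text
clock: 24.0
position: [688.3, 44.1, 180.3]
ee_rot: [0.776, -0.631, 0.001, -0.001]
contact_force: [-0.2, 0.2, -2.3]
gripper_width: 39.3
grasp_force: 62.1
```

Emit:
send_rows(
  series=[
    [[0,0,3],[0,0,0],30],
    [[0,0,3],[0,0,0],30],
    [[0,0,0],[0,0,0],30],
  ],
)

```text
clock: 24.3
position: [688.3, 44.2, 174.3]
ee_rot: [0.776, -0.631, 0.001, -0.001]
contact_force: [-0.8, 0.0, -3.0]
gripper_width: 39.0
grasp_force: 62.1
```

Emit:
send_rows(
  series=[
    [[0,0,2],[0,0,0],30],
    [[0,0,2],[0,0,0],30],
    [[0,0,0],[0,0,0],30],
  ],
)

```text
clock: 24.6
position: [688.5, 44.1, 170.6]
ee_rot: [0.776, -0.631, 0.001, -0.001]
contact_force: [-0.3, -0.4, -2.9]
gripper_width: 39.3
grasp_force: 62.1
```

Sliding in freely. I'll seat it and release.

Emit:
send_rows(
  series=[
    [[0,0,1],[0,0,0],30],
    [[0,0,1],[0,0,0],30],
    [[0,0,0],[0,0,0],30],
  ],
)

```text
clock: 24.9
position: [688.9, 44.0, 169.8]
ee_rot: [0.776, -0.631, 0.002, -0.001]
contact_force: [-0.9, -0.1, 0.9]
gripper_width: 39.2
grasp_force: 62.0
```

Emit:
send_rows(
  series=[
    [[0,0,1],[0,0,0],30],
    [[0,0,1],[0,0,0],30],
    [[0,0,0],[0,0,0],30],
  ],
)

```text
clock: 25.2
position: [689.0, 43.9, 169.6]
ee_rot: [0.776, -0.631, 0.003, -0.001]
contact_force: [-2.6, 0.1, 7.1]
gripper_width: 38.7
grasp_force: 62.1
```

Emit:
send_rows(
  series=[
    [[0,0,-3],[0,0,0],30],
    [[0,0,0],[0,0,0],85],
    [[0,0,0],[0,0,0],85],
    [[0,0,0],[0,0,0],85],
    [[0,0,0],[0,0,0],85],
    [[0,0,-30],[0,0,0],85],
    [[0,0,-45],[0,0,0],85],
    [[0,0,-15],[0,0,0],85],
  ],
)

```text
clock: 26.0
position: [690.4, 44.1, 265.6]
ee_rot: [0.776, -0.631, 0.005, -0.004]
contact_force: [0.7, -0.7, 1.1]
gripper_width: 85.2
grasp_force: 0.0
```

Emit:
send_rows(
  series=[
    [[0,0,0],[0,0,0],85],
    [[0,0,0],[0,0,0],85],
  ],
)

```text
clock: 26.2
position: [688.0, 44.3, 259.4]
ee_rot: [0.776, -0.631, 0.001, -0.001]
contact_force: [0.6, 0.5, -0.0]
gripper_width: 84.9
grasp_force: 0.0
```

```bash
python3 -c "
from plan import *
st();print(monitor.read_state()['ee_rot'])
plan([(442,-217,200,-2.23,85,45),(442,-217,120,-2.23,85,40)])
s=get_image('top'); crop('top',s,215,125,115,85,6.9,'red_in.png')"
```

```text
t 26.2 p [688.   44.3 259.4] psi -1.366 F [ 0.6  0.5 -0. ] w 84.9 g 0.0 j [ 0.3   0.48  0.23  0.   -1.32 -0.09]
[ 0.77567874 -0.63112585  0.00127839 -0.00101274]
[[[23,33,7],[-0,0,0.096],85],[[26,30,6],[-0.001,0,0.096],85],[[28,28,7],[-0,0,0.096],85],[[32,25,6],[-0,0,0.096],85],[[33,21,7],[-0.001,0,0.096],85],[[35,19,6],[-0,0.001,0.096],85],[[37,15,7],[-0,-0,0.096],85],[[39,11,6],[-0.001,-0,0.096],85]]
[[[38.7,7.7,7],[-0,-0,0.096],85],[[-0,-0,27],[-0,-0,-0],85],[[-0,-0,26],[-0,-0,-0],85],[[-0,-0,27],[-0,-0,-0],85]]
```

View pics/red_in.png

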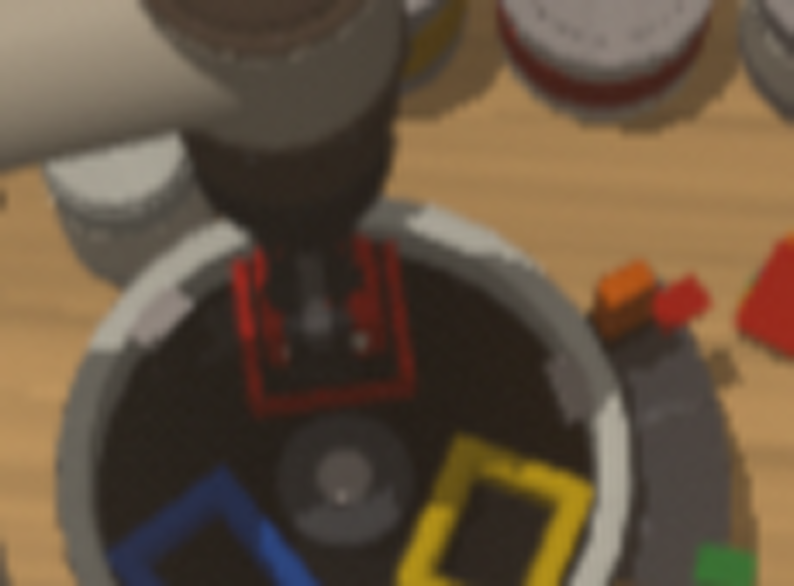

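Red is seated, with its flange evenly inside the block. Next is yellow.

Emit:
send_rows(
  series=[
    [[23,33,7],[0,0,0.096],85],
    [[26,30,6],[0,0,0.096],85],
    [[28,28,7],[0,0,0.096],85],
    [[32,25,6],[0,0,0.096],85],
    [[33,21,7],[0,0,0.096],85],
    [[35,19,6],[0,0,0.096],85],
    [[37,15,7],[0,0,0.096],85],
    [[39,11,6],[0,0,0.096],85],
  ],
)

```text
clock: 27.05
position: [467.3, -189.3, 205.4]
ee_rot: [-0.481, 0.877, -0.0, 0.0]
contact_force: [0.5, -0.6, -0.3]
gripper_width: 85.3
grasp_force: 0.0
```

Emit:
send_rows(
  series=[
    [[38.7,7.7,7],[0,0,0.096],85],
    [[0,0,27],[0,0,0],85],
    [[0,0,26],[0,0,0],85],
    [[0,0,27],[0,0,0],85],
    [[0,0,0],[0,0,0],85],
    [[0,0,0],[0,0,0],85],
  ],
)

```text
clock: 27.65
position: [442.4, -217.3, 119.6]
ee_rot: [-0.44, 0.898, -0.001, 0.001]
contact_force: [0.2, -0.1, 0.4]
gripper_width: 84.9
grasp_force: 0.0
```

```bash
python3 -c "
from plan import *
st();print(monitor.read_state()['ee_rot'])
plan([(442,-217,52,-2.23,85,40)])"
```

```text
t 27.6 p [ 442.4 -217.3  119.6] psi -2.229 F [ 0.2 -0.1  0.4] w 84.9 g 0.0 j [-0.13  0.28 -0.47  0.   -0.82 -0.53]
[-4.40454110e-01  8.97774737e-01 -6.47336843e-04  5.29094057e-04]
[[[0,0,34],[-0.001,0,0],85],[[0,0.5,33.6],[-0.001,0,0.001],85]]
```

Emit:
send_rows(
  series=[
    [[0,0,34],[0,0,0],85],
    [[0,0.5,32],[0,0,0],85],
    [[0,0,0],[0,0,0],85],
    [[0,0,0],[0,0,0],30],
    [[0,0,0],[0,0,0],30],
    [[0,0,0],[0,0,0],30],
    [[0,0,0],[0,0,0],30],
    [[0,0,0],[0,0,0],30],
  ],
)

```text
clock: 28.45
position: [443.8, -217.1, 56.2]
ee_rot: [-0.441, 0.898, -0.002, 0.003]
contact_force: [-1.1, 1.5, 4.8]
gripper_width: 38.8
grasp_force: 60.0
```

Emit:
send_rows(
  series=[
    [[0,0,-1],[0,0,0],30],
    [[0,0,-20],[0,0,0],30],
    [[0,0,-45],[0,0,0],30],
    [[0,0,-45],[0,0,0],30],
    [[0,0,-45],[0,0,0],30],
    [[0,0,-45],[0,0,0],30],
    [[0,0,0],[0,0,0],30],
    [[0,0,0],[0,0,0],30],
  ],
)

```text
clock: 29.25
position: [441.6, -216.5, 255.9]
ee_rot: [-0.44, 0.898, -0.001, 0.003]
contact_force: [-0.6, -0.1, -3.3]
gripper_width: 38.9
grasp_force: 61.4
```

```bash
python3 -c "
from plan import *
st();print(monitor.read_state()['ee_rot'])
plan([(598.7,-37.2,250,-3.458,30,40)])"
```

```text
t 29.2 p [ 441.6 -216.5  255.9] psi -2.23 F [-0.6 -0.1 -3.3] w 38.9 g 61.4 j [-0.13  0.13 -0.27 -0.   -1.16 -0.53]
[-0.44003114  0.89797703 -0.00129657  0.00285835]
[[[-26,-2,1],[-0,0.001,0.136],30],[[-27,2,1],[-0,0,0.137],30],[[-26,6,0],[-0.001,0.001,0.136],30],[[-24,9,1],[0,0.001,0.137],30],[[-24,13,1],[0,0.001,0.136],30],[[-21,15,0],[-0,0,0.136],30],[[-20,18,1],[-0,0.001,0.137],30],[[-16,21,1],[-0.001,0.001,0.136],30]]
[[[-13.9,22.6,0.4],[0,0,0.137],30]]
```

Emit:
send_rows(
  series=[
    [[-26,-2,1],[0,0,0.136],30],
    [[-27,2,1],[0,0,0.137],30],
    [[-26,6,0],[0,0,0.136],30],
    [[-24,9,1],[0,0,0.137],30],
    [[-24,13,1],[0,0,0.136],30],
    [[-21,15,0],[0,0,0.136],30],
    [[-20,18,1],[0,0,0.137],30],
    [[-16,21,1],[0,0,0.136],30],
  ],
)

```text
clock: 30.05
position: [580.5, -56.3, 246.7]
ee_rot: [0.092, 0.996, -0.0, -0.001]
contact_force: [0.6, -0.8, -1.6]
gripper_width: 38.8
grasp_force: 61.4
```

Emit:
send_rows(
  series=[
    [[-13.9,22.6,0],[0,0,0.137],30],
    [[0,0,20],[0,0,0],30],
    [[0,0,20],[0,0,0],30],
    [[0,0,0],[0,0,0],30],
    [[0,0,0],[0,0,0],30],
    [[0,0,0],[0,0,0],30],
  ],
)

```text
clock: 30.65
position: [599.4, -37.7, 210.2]
ee_rot: [0.158, 0.988, -0.0, 0.002]
contact_force: [0.1, 0.3, -2.3]
gripper_width: 39.2
grasp_force: 61.3
```

```bash
python3 -c "
from plan import *
st();print(monitor.read_state()['ee_rot'])
plan([(598.7,-37.2,187,-3.458,30,40)])"
```

```text
t 30.6 p [599.4 -37.7 210.2] psi 2.825 F [ 0.1  0.3 -2.3] w 39.2 g 61.3 j [ 0.21  0.36 -0.09  0.   -1.12 -2.1 ]
[ 1.57506978e-01  9.87514871e-01 -4.52628961e-05  2.43514483e-03]
[[[0.9,0.2,23.2],[0.001,0.005,0],30]]
```

Emit:
send_rows(
  series=[
    [[0.9,0,10],[0,0,0],30],
    [[0,0,6],[0,0,0],30],
    [[0,0,5],[0,0,0],30],
    [[0,0,0],[0,0,0],30],
  ],
)

```text
clock: 31.05
position: [597.6, -37.3, 187.6]
ee_rot: [0.158, 0.988, -0.0, 0.001]
contact_force: [-0.4, 0.9, -2.2]
gripper_width: 39.2
grasp_force: 61.4
```

Emit:
send_rows(
  series=[
    [[0,2,0],[0,0,0],30],
    [[0,1.5,0],[0,0,0],30],
    [[0,0,0],[0,0,0],30],
  ],
)

```text
clock: 31.35
position: [599.7, -33.6, 189.0]
ee_rot: [0.157, 0.988, 0.0, 0.002]
contact_force: [0.5, -0.1, -2.2]
gripper_width: 38.7
grasp_force: 61.4
```

Emit:
send_rows(
  series=[
    [[0,1,0],[0,0,0],30],
    [[0,0.5,0],[0,0,0],30],
    [[0,0,0],[0,0,0],30],
  ],
)

```text
clock: 31.65
position: [599.8, -32.9, 189.0]
ee_rot: [0.157, 0.988, -0.0, 0.002]
contact_force: [-0.9, -2.2, -0.9]
gripper_width: 38.9
grasp_force: 61.4
```

Emit:
send_rows(
  series=[
    [[0,-3,0],[0,0,0],30],
    [[0,-3,0],[0,0,0],30],
    [[0,-2.5,0],[0,0,0],30],
    [[0,0,0],[0,0,0],30],
  ],
)

```text
clock: 32.05
position: [597.1, -40.8, 188.7]
ee_rot: [0.158, 0.987, 0.0, 0.002]
contact_force: [1.4, -0.1, -1.9]
gripper_width: 38.9
grasp_force: 61.2
```

Emit:
send_rows(
  series=[
    [[0,-1,0],[0,0,0],30],
    [[0,-0.5,0],[0,0,0],30],
    [[0,0,0],[0,0,0],30],
  ],
)

```text
clock: 32.35
position: [596.9, -41.5, 188.7]
ee_rot: [0.157, 0.988, 0.0, 0.002]
contact_force: [-0.2, 1.8, -2.3]
gripper_width: 39.1
grasp_force: 61.3
```

Emit:
send_rows(
  series=[
    [[0,3,0],[0,0,0],30],
    [[0,2,0],[0,0,0],30],
    [[3,0,0],[0,0,0],30],
    [[0,0,0],[0,0,0],30],
  ],
)

```text
clock: 32.75
position: [596.7, -36.3, 189.1]
ee_rot: [0.157, 0.988, 0.0, 0.004]
contact_force: [3.9, -1.9, -3.6]
gripper_width: 38.9
grasp_force: 61.1
```

Emit:
send_rows(
  series=[
    [[1,0,0],[0,0,0],30],
    [[0.5,0,0],[0,0,0],30],
    [[0,0,0],[0,0,0],30],
  ],
)

```text
clock: 33.05
position: [596.3, -36.1, 189.3]
ee_rot: [0.157, 0.988, 0.0, 0.005]
contact_force: [6.5, -2.5, -5.1]
gripper_width: 39.0
grasp_force: 61.0
```

Emit:
send_rows(
  series=[
    [[1,0,0],[0,0,0],30],
    [[0.5,0,0],[0,0,0],30],
    [[0,0,0],[0,0,0],30],
  ],
)

```text
clock: 33.35
position: [595.6, -35.8, 189.5]
ee_rot: [0.157, 0.988, 0.0, 0.006]
contact_force: [7.8, -4.4, -6.2]
gripper_width: 39.3
grasp_force: 60.9
```

Emit:
send_rows(
  series=[
    [[-4,0,0],[0,0,0],30],
    [[-4,0,0],[0,0,0],30],
    [[-1,0,0],[0,0,0],30],
    [[0,0,0],[0,0,0],30],
  ],
)

```text
clock: 33.75
position: [600.6, -38.1, 188.4]
ee_rot: [0.158, 0.988, -0.0, 0.001]
contact_force: [0.7, -0.5, -3.3]
gripper_width: 39.1
grasp_force: 61.4
```

Emit:
send_rows(
  series=[
    [[-1,0,0],[0,0,0],30],
    [[-0.5,0,0],[0,0,0],30],
    [[0,0,0],[0,0,0],30],
  ],
)

```text
clock: 34.05
position: [602.5, -38.6, 188.7]
ee_rot: [0.157, 0.988, 0.0, 0.002]
contact_force: [0.1, -0.8, -2.2]
gripper_width: 38.8
grasp_force: 61.4
```

Emit:
send_rows(
  series=[
    [[-1,0,0],[0,0,0],30],
    [[-0.5,0,0],[0,0,0],30],
    [[0,0,0],[0,0,0],30],
  ],
)

```text
clock: 34.35
position: [604.0, -39.1, 188.7]
ee_rot: [0.157, 0.988, 0.0, 0.002]
contact_force: [0.2, -0.6, -1.6]
gripper_width: 38.8
grasp_force: 61.4
```

Emit:
send_rows(
  series=[
    [[-1,0,0],[0,0,0],30],
    [[-0.5,0,0],[0,0,0],30],
    [[0,0,0],[0,0,0],30],
  ],
)

```text
clock: 34.65
position: [605.3, -39.5, 188.7]
ee_rot: [0.157, 0.988, 0.0, 0.002]
contact_force: [0.2, 0.5, -3.1]
gripper_width: 39.1
grasp_force: 61.4
```

Emit:
send_rows(
  series=[
    [[-1,0,0],[0,0,0],30],
    [[-0.5,0,0],[0,0,0],30],
    [[0,0,0],[0,0,0],30],
  ],
)

```text
clock: 34.95
position: [605.8, -39.8, 188.5]
ee_rot: [0.158, 0.988, -0.0, 0.001]
contact_force: [-3.4, 1.7, -0.4]
gripper_width: 38.8
grasp_force: 61.6
```

Emit:
send_rows(
  series=[
    [[3,0,0],[0,0,0],30],
    [[2.5,0,0],[0,0,0],30],
    [[0,0,0],[0,0,0],30],
    [[0,0,2],[0,0,0],30],
    [[0,0,2],[0,0,0],30],
    [[0,0,2],[0,0,0],30],
    [[0,0,0],[0,0,0],30],
  ],
)

```text
clock: 35.65
position: [601.5, -38.4, 182.2]
ee_rot: [0.158, 0.988, -0.0, 0.002]
contact_force: [-0.4, 1.1, -2.5]
gripper_width: 39.0
grasp_force: 61.4
```

Emit:
send_rows(
  series=[
    [[0,0,3],[0,0,0],30],
    [[0,0,3],[0,0,0],30],
    [[0,0,0],[0,0,0],30],
  ],
)

```text
clock: 35.95
position: [601.3, -38.3, 176.0]
ee_rot: [0.157, 0.988, -0.0, 0.001]
contact_force: [-0.3, -0.8, -3.3]
gripper_width: 39.0
grasp_force: 61.4
```

Free. Home is at about 170.

Emit:
send_rows(
  series=[
    [[0,0,2],[0,0,0],30],
    [[0,0,2],[0,0,0],30],
    [[0,0,0],[0,0,0],30],
  ],
)

```text
clock: 36.25
position: [601.4, -38.3, 172.3]
ee_rot: [0.157, 0.988, -0.0, 0.002]
contact_force: [-0.3, -0.3, -2.4]
gripper_width: 39.2
grasp_force: 61.4
```

Emit:
send_rows(
  series=[
    [[0,0,1],[0,0,0],30],
    [[0,0,1],[0,0,0],30],
    [[0,0,0],[0,0,0],30],
  ],
)

```text
clock: 36.55
position: [601.8, -38.3, 170.8]
ee_rot: [0.157, 0.988, 0.0, 0.002]
contact_force: [0.6, 0.4, -2.1]
gripper_width: 38.9
grasp_force: 61.4
```

Emit:
send_rows(
  series=[
    [[0,0,1],[0,0,0],30],
    [[0,0,1],[0,0,0],30],
    [[0,0,0],[0,0,0],30],
  ],
)

```text
clock: 36.85
position: [602.0, -38.3, 170.6]
ee_rot: [0.157, 0.988, -0.0, 0.003]
contact_force: [-1.6, 1.4, 5.6]
gripper_width: 39.0
grasp_force: 62.3
```

Emit:
send_rows(
  series=[
    [[0,0,-2.5],[0,0,0],30],
    [[0,0,0],[0,0,0],85],
    [[0,0,0],[0,0,0],85],
    [[0,0,0],[0,0,0],85],
    [[0,0,0],[0,0,0],85],
    [[0,0,-30],[0,0,0],85],
    [[0,0,-45],[0,0,0],85],
    [[0,0,0],[0,0,0],85],
  ],
)

```text
clock: 37.65
position: [605.0, -38.5, 253.4]
ee_rot: [0.157, 0.988, 0.001, 0.009]
contact_force: [0.3, -0.1, 1.6]
gripper_width: 84.8
grasp_force: 0.0
```

```bash
python3 -c "
from plan import *
st()
plan([(444,-340,240,-1.77,85,45),(444,-340,120,-1.77,85,40)])"
```

```text
t 37.6 p [605.  -38.5 253.4] psi 2.826 F [ 0.3 -0.1  1.6] w 84.8 g 0.0 j [ 0.21  0.33 -0.02  0.   -1.2  -2.09]
[[[5,-28,1],[-0.001,0.001,-0.141],85],[[9,-27,1],[-0.001,0.002,-0.14],85],[[12,-26,1],[-0.001,0.001,-0.141],85],[[16,-23,1],[-0.001,0.002,-0.14],85],[[20,-21,0],[-0.001,0.001,-0.141],85],[[22,-18,1],[-0.001,0.002,-0.14],85],[[24,-15,1],[-0,0.001,-0.141],85],[[26,-12,1],[-0.001,0.001,-0.14],85]]
[[[28,-7,1],[-0.001,0.002,-0.141],85],[[28,-4,1],[-0.001,0.001,-0.141],85],[[28,0,1],[-0.001,0.002,-0.14],85],[[28.5,4.4,1.2],[-0.001,0.001,-0.141],85],[[0,-0,40],[0,-0,0],85],[[0,-0,40],[0,-0,0],85],[[0,-0,40],[0,-0,0],85]]
```

Emit:
send_rows(
  series=[
    [[5,-28,1],[0,0,-0.141],85],
    [[9,-27,1],[0,0,-0.14],85],
    [[12,-26,1],[0,0,-0.141],85],
    [[16,-23,1],[0,0,-0.14],85],
    [[20,-21,0],[0,0,-0.141],85],
    [[22,-18,1],[0,0,-0.14],85],
    [[24,-15,1],[0,0,-0.141],85],
    [[26,-12,1],[0,0,-0.14],85],
  ],
)

```text
clock: 38.45
position: [493.4, -240.2, 239.0]
ee_rot: [-0.396, 0.918, -0.001, 0.002]
contact_force: [-0.0, 0.4, 1.5]
gripper_width: 85.1
grasp_force: 0.0
```

Emit:
send_rows(
  series=[
    [[28,-7,1],[0,0,-0.141],85],
    [[28,-4,1],[0,0,-0.141],85],
    [[28,0,1],[0,0,-0.14],85],
    [[28.5,4.4,1],[0,0,-0.141],85],
    [[0,0,40],[0,0,0],85],
    [[0,0,40],[0,0,0],85],
    [[0,0,30],[0,0,0],85],
    [[0,0,0],[0,0,0],85],
  ],
)

```text
clock: 39.25
position: [437.5, -338.4, 120.5]
ee_rot: [-0.633, 0.775, 0.003, -0.001]
contact_force: [0.8, -0.3, 0.1]
gripper_width: 84.9
grasp_force: 0.0
```

```bash
python3 -c "
from plan import *
st();print(monitor.read_state()['ee_rot'])
plan([(444,-340,52,-1.77,85,40)])"
```

```text
t 39.2 p [ 437.5 -338.4  120.5] psi -1.772 F [ 0.8 -0.3  0.1] w 84.9 g 0.0 j [-0.37  0.37 -0.32 -0.   -0.89  0.17]
[-6.32528691e-01  7.74531362e-01  2.88700362e-03 -5.39196367e-04]
[[[0,-4,34],[0.003,0.001,-0.001],85],[[0.4,-3,34.4],[0.002,0.002,-0.001],85]]
```

Emit:
send_rows(
  series=[
    [[0,-4,34],[0,0,0],85],
    [[0.4,-2.5,32],[0,0,0],85],
    [[0,0,0],[0,0,0],85],
    [[0,0,0],[0,0,0],30],
    [[0,0,0],[0,0,0],30],
    [[0,0,0],[0,0,0],30],
    [[0,0,0],[0,0,0],30],
    [[0,0,0],[0,0,0],30],
  ],
)

```text
clock: 40.05
position: [447.7, -341.9, 61.3]
ee_rot: [-0.633, 0.774, -0.003, 0.002]
contact_force: [-1.7, 0.8, 5.8]
gripper_width: 39.1
grasp_force: 59.5
```

Emit:
send_rows(
  series=[
    [[0,0,-1],[0,0,0],30],
    [[0,0,-20],[0,0,0],30],
    [[0,0,-45],[0,0,0],30],
    [[0,0,-45],[0,0,0],30],
    [[0,0,-45],[0,0,0],30],
    [[0,0,-45],[0,0,0],30],
    [[0,0,0],[0,0,0],30],
    [[0,0,0],[0,0,0],30],
  ],
)

```text
clock: 40.85
position: [446.1, -340.9, 260.7]
ee_rot: [-0.633, 0.774, -0.002, 0.002]
contact_force: [-0.1, 0.5, -2.9]
gripper_width: 38.7
grasp_force: 60.8
```

```bash
python3 -c "
from plan import *
st();print(monitor.read_state()['ee_rot'])
plan([(500,-150,262,-1.9,30,45),(575.5,81,262,-2.41,30,45)])"
```

```text
t 40.9 p [ 446.1 -340.9  260.7] psi -1.771 F [-0.1  0.5 -2.9] w 38.7 g 60.8 j [-0.36  0.25 -0.11 -0.   -1.2   0.17]
[-0.63281737  0.77429389 -0.00225639  0.00245895]
[[[-40,-3,-0],[-0.001,0,0.026],30],[[-39,-2,-0],[-0.002,0.001,0.026],30],[[-40,-1,-1],[-0.001,-0,0.025],30],[[-39,0,0],[-0.001,0,0.026],30],[[-40.1,1.4,-0.1],[-0.002,0,0.026],30],[[-41,1,0],[0,0,0.085],30],[[-40,3,0],[0,0,0.085],30],[[-40,8,0],[0,0,0.085],30]]
[[[-39,11,0],[0,0,0.085],30],[[-38,14,0],[0,0,0.085],30],[[-36.5,16.7,0.1],[0.001,0,0.085],30]]
```

Emit:
send_rows(
  series=[
    [[-40,-3,0],[0,0,0.026],30],
    [[-39,-2,0],[0,0,0.026],30],
    [[-40,-1,-1],[0,0,0.025],30],
    [[-39,0,0],[0,0,0.026],30],
    [[-40,1.4,0],[0,0,0.026],30],
    [[-41,1,0],[0,0,0.085],30],
    [[-40,3,0],[0,0,0.085],30],
    [[-40,8,0],[0,0,0.085],30],
  ],
)

```text
clock: 41.65
position: [536.6, -33.0, 258.5]
ee_rot: [-0.472, 0.882, -0.0, -0.001]
contact_force: [0.1, -1.1, -1.4]
gripper_width: 38.7
grasp_force: 60.7
```

Emit:
send_rows(
  series=[
    [[-39,11,0],[0,0,0.085],30],
    [[-38,14,0],[0,0,0.085],30],
    [[-36.5,16.7,0],[0,0,0.075],30],
    [[0,0,15],[0,0,0],30],
    [[0,0,15],[0,0,0],30],
    [[0,0,15],[0,0,0],30],
    [[0,0,0],[0,0,0],30],
    [[0,0,0],[0,0,0],30],
  ],
)

```text
clock: 42.45
position: [574.9, 80.2, 214.7]
ee_rot: [-0.362, 0.932, -0.001, 0.0]
contact_force: [-0.0, -0.5, -2.3]
gripper_width: 39.1
grasp_force: 60.7
```

```bash
python3 -c "
from plan import *
st();print(monitor.read_state()['ee_rot'])
plan([(574.2,79.6,193,-2.4,30,40)])"
```

```text
t 42.5 p [574.9  80.2 214.7] psi -2.4 F [-0.  -0.5 -2.3] w 39.1 g 60.7 j [ 0.42  0.32 -0.13  0.   -1.12 -1.25]
[-3.62453002e-01  9.32001397e-01 -1.09626624e-03  1.27917243e-04]
[[[0.9,0.1,21.7],[-0.002,-0.001,0],30]]
```

Emit:
send_rows(
  series=[
    [[0.9,0,9],[0,0,0],30],
    [[0,0,6],[0,0,0],30],
    [[0,0,5],[0,0,0],30],
    [[0,0,0],[0,0,0],30],
    [[0,0,0],[0,0,0],30],
  ],
)

```text
clock: 42.95
position: [575.1, 79.9, 196.0]
ee_rot: [-0.362, 0.932, -0.001, 0.002]
contact_force: [0.0, 0.3, -2.4]
gripper_width: 39.1
grasp_force: 60.8
```

Emit:
send_rows(
  series=[
    [[0,2,0],[0,0,0],30],
    [[0,1.5,0],[0,0,0],30],
    [[0,0,0],[0,0,0],30],
  ],
)

```text
clock: 43.25
position: [573.6, 81.7, 196.4]
ee_rot: [-0.363, 0.932, -0.002, 0.003]
contact_force: [4.1, -3.3, -3.9]
gripper_width: 39.2
grasp_force: 60.7
```

Emit:
send_rows(
  series=[
    [[0,1,0],[0,0,0],30],
    [[0,0.5,0],[0,0,0],30],
    [[0,0,0],[0,0,0],30],
  ],
)

```text
clock: 43.55
position: [573.4, 82.0, 196.5]
ee_rot: [-0.363, 0.932, -0.003, 0.003]
contact_force: [6.1, -6.9, -5.5]
gripper_width: 38.8
grasp_force: 60.2
```

Emit:
send_rows(
  series=[
    [[0,-3,0],[0,0,0],30],
    [[0,-3,0],[0,0,0],30],
    [[0,-2,0],[0,0,0],30],
    [[0,0,0],[0,0,0],30],
  ],
)

```text
clock: 43.95
position: [577.1, 77.7, 196.1]
ee_rot: [-0.362, 0.932, -0.001, 0.002]
contact_force: [-1.0, 0.3, -2.4]
gripper_width: 39.0
grasp_force: 62.3
```

Emit:
send_rows(
  series=[
    [[0,-1,0],[0,0,0],30],
    [[0,-0.5,0],[0,0,0],30],
    [[0,0,0],[0,0,0],30],
  ],
)

```text
clock: 44.25
position: [578.0, 76.6, 196.1]
ee_rot: [-0.362, 0.932, -0.001, 0.002]
contact_force: [0.4, 0.6, -1.3]
gripper_width: 38.7
grasp_force: 62.4
```

Emit:
send_rows(
  series=[
    [[0,-1,0],[0,0,0],30],
    [[0,-0.5,0],[0,0,0],30],
    [[0,0,0],[0,0,0],30],
  ],
)

```text
clock: 44.55
position: [579.1, 75.4, 196.1]
ee_rot: [-0.362, 0.932, -0.001, 0.002]
contact_force: [0.5, -0.1, -2.0]
gripper_width: 38.9
grasp_force: 62.3
```

Emit:
send_rows(
  series=[
    [[0,-1,0],[0,0,0],30],
    [[0,-0.5,0],[0,0,0],30],
    [[0,0,0],[0,0,0],30],
  ],
)

```text
clock: 44.85
position: [579.8, 74.6, 196.1]
ee_rot: [-0.362, 0.932, -0.001, 0.002]
contact_force: [-0.6, 0.5, -1.6]
gripper_width: 38.9
grasp_force: 62.7
```

Emit:
send_rows(
  series=[
    [[0,-1,0],[0,0,0],30],
    [[0,-0.5,0],[0,0,0],30],
    [[0,0,0],[0,0,0],30],
  ],
)

```text
clock: 45.15
position: [580.0, 74.3, 196.1]
ee_rot: [-0.362, 0.932, 0.0, 0.001]
contact_force: [-3.8, 5.4, 1.2]
gripper_width: 38.8
grasp_force: 63.7
```

Emit:
send_rows(
  series=[
    [[0,3,0],[0,0,0],30],
    [[0,2.6,0],[0,0,0],30],
    [[0,0,2],[0,0,0],30],
    [[3,0,0],[0,0,0],30],
    [[0,0,0],[0,0,0],30],
  ],
)

```text
clock: 45.65
position: [576.3, 76.2, 194.2]
ee_rot: [-0.362, 0.932, -0.001, 0.004]
contact_force: [2.9, 2.9, -4.6]
gripper_width: 38.9
grasp_force: 62.1
```

Emit:
send_rows(
  series=[
    [[1,0,0],[0,0,0],30],
    [[0.5,0,0],[0,0,0],30],
    [[0,0,0],[0,0,0],30],
  ],
)

```text
clock: 45.95
position: [575.9, 75.8, 194.4]
ee_rot: [-0.362, 0.932, -0.0, 0.005]
contact_force: [3.9, 5.2, -4.6]
gripper_width: 38.6
grasp_force: 62.1
```

Emit:
send_rows(
  series=[
    [[1,0,0],[0,0,0],30],
    [[0.5,0,0],[0,0,0],30],
    [[0,0,0],[0,0,0],30],
  ],
)

```text
clock: 46.25
position: [575.2, 75.3, 194.6]
ee_rot: [-0.362, 0.932, -0.0, 0.005]
contact_force: [3.5, 6.6, -4.0]
gripper_width: 38.8
grasp_force: 61.4
```

Emit:
send_rows(
  series=[
    [[-3,0,0],[0,0,0],30],
    [[-3,0,0],[0,0,0],30],
    [[-2,0,0],[0,0,0],30],
    [[0,0,0],[0,0,0],30],
  ],
)

```text
clock: 46.65
position: [578.2, 78.1, 193.7]
ee_rot: [-0.362, 0.932, -0.001, 0.001]
contact_force: [-0.4, 0.1, -2.0]
gripper_width: 38.8
grasp_force: 61.5
```

Emit:
send_rows(
  series=[
    [[-1,0,0],[0,0,0],30],
    [[-0.5,0,0],[0,0,0],30],
    [[0,0,0],[0,0,0],30],
  ],
)

```text
clock: 46.95
position: [579.8, 79.6, 194.1]
ee_rot: [-0.362, 0.932, -0.001, 0.002]
contact_force: [0.3, -0.8, -2.4]
gripper_width: 39.1
grasp_force: 61.5
```

Emit:
send_rows(
  series=[
    [[-1,0,0],[0,0,0],30],
    [[-0.5,0,0],[0,0,0],30],
    [[0,0,0],[0,0,0],30],
  ],
)

```text
clock: 47.25
position: [581.1, 80.8, 194.1]
ee_rot: [-0.362, 0.932, -0.001, 0.002]
contact_force: [0.2, -0.5, -2.1]
gripper_width: 39.0
grasp_force: 61.5
```

Emit:
send_rows(
  series=[
    [[-1,0,0],[0,0,0],30],
    [[-0.5,0,0],[0,0,0],30],
    [[0,0,0],[0,0,0],30],
  ],
)

```text
clock: 47.55
position: [582.2, 81.8, 194.0]
ee_rot: [-0.362, 0.932, -0.001, 0.002]
contact_force: [-0.1, 0.2, -2.8]
gripper_width: 38.9
grasp_force: 61.5
```

Emit:
send_rows(
  series=[
    [[-1,0,0],[0,0,0],30],
    [[-0.5,0,0],[0,0,0],30],
    [[0,0,0],[0,0,0],30],
  ],
)

```text
clock: 47.85
position: [583.3, 82.9, 194.1]
ee_rot: [-0.362, 0.932, -0.001, 0.002]
contact_force: [-0.7, -0.3, -2.3]
gripper_width: 38.7
grasp_force: 61.5
```

Emit:
send_rows(
  series=[
    [[-1,0,0],[0,0,0],30],
    [[0,0,0],[0,0,0],30],
  ],
)

```text
clock: 48.05
position: [583.7, 83.3, 194.1]
ee_rot: [-0.362, 0.932, -0.001, 0.001]
contact_force: [-0.7, -0.9, -2.6]
gripper_width: 39.3
grasp_force: 61.6
```

Emit:
send_rows(
  series=[
    [[-1,0,0],[0,0,0],30],
    [[0,0,0],[0,0,0],30],
  ],
)

```text
clock: 48.25
position: [584.1, 83.7, 194.0]
ee_rot: [-0.362, 0.932, -0.001, 0.001]
contact_force: [-1.5, -0.2, 0.0]
gripper_width: 39.1
grasp_force: 61.7
```

Emit:
send_rows(
  series=[
    [[3,0,0],[0,0,0],30],
    [[2.2,0,0],[0,0,0],30],
    [[0,0,0],[0,0,0],30],
    [[0,0,2],[0,0,0],30],
    [[0,0,2],[0,0,0],30],
    [[0,0,2],[0,0,0],30],
    [[0,0,0],[0,0,0],30],
  ],
)

```text
clock: 48.95
position: [580.7, 80.6, 187.5]
ee_rot: [-0.362, 0.932, -0.001, 0.001]
contact_force: [-0.7, -0.4, -2.3]
gripper_width: 38.9
grasp_force: 61.4
```

Emit:
send_rows(
  series=[
    [[0,0,2],[0,0,0],30],
    [[0,0,2],[0,0,0],30],
    [[0,0,0],[0,0,0],30],
  ],
)

```text
clock: 49.25
position: [580.7, 80.6, 183.7]
ee_rot: [-0.362, 0.932, -0.001, 0.001]
contact_force: [-0.2, -0.4, -1.8]
gripper_width: 39.1
grasp_force: 61.5
```

Emit:
send_rows(
  series=[
    [[0,0,2],[0,0,0],30],
    [[0,0,2],[0,0,0],30],
    [[0,0,2],[0,0,0],30],
    [[0,0,0],[0,0,0],30],
  ],
)

```text
clock: 49.65
position: [580.7, 80.8, 177.7]
ee_rot: [-0.362, 0.932, -0.001, 0.002]
contact_force: [-0.8, 1.6, -2.8]
gripper_width: 38.9
grasp_force: 61.5
```

Emit:
send_rows(
  series=[
    [[0,0,1],[0,0,0],30],
    [[0,0,1],[0,0,0],30],
    [[0,0,0],[0,0,0],30],
  ],
)

```text
clock: 49.95
position: [580.9, 80.9, 176.4]
ee_rot: [-0.363, 0.932, -0.001, 0.002]
contact_force: [-3.0, 2.9, 1.2]
gripper_width: 38.9
grasp_force: 61.9
```

Emit:
send_rows(
  series=[
    [[0,0,1],[0,0,0],30],
    [[0,0,1],[0,0,0],30],
    [[0,0,0],[0,0,0],30],
  ],
)

```text
clock: 50.25
position: [581.1, 81.2, 176.1]
ee_rot: [-0.363, 0.932, -0.001, 0.003]
contact_force: [-5.0, 4.5, 8.3]
gripper_width: 38.8
grasp_force: 62.6
```

Emit:
send_rows(
  series=[
    [[0,0,2],[0,0,0],30],
    [[0,0,0],[0,0,0],30],
    [[0,0,-3],[0,0,0],85],
    [[0,0,0],[0,0,0],85],
    [[0,0,0],[0,0,0],85],
    [[0,0,0],[0,0,0],85],
    [[0,0,-30],[0,0,0],85],
    [[0,0,-45],[0,0,0],85],
  ],
)

```text
clock: 51.05
position: [579.1, 79.9, 247.4]
ee_rot: [-0.362, 0.932, -0.001, -0.002]
contact_force: [2.2, 0.4, 0.2]
gripper_width: 85.2
grasp_force: 0.0
```

Emit:
send_rows(
  series=[
    [[0,0,-10],[0,0,0],85],
    [[0,0,0],[0,0,0],85],
    [[0,0,0],[0,0,0],85],
  ],
)

```text
clock: 51.35
position: [580.0, 80.5, 258.8]
ee_rot: [-0.362, 0.932, -0.001, 0.001]
contact_force: [-0.0, -0.5, -1.1]
gripper_width: 84.8
grasp_force: 0.0
```

```bash
python3 -c "
from plan import *
st();print(monitor.read_state()['ee_rot'])
th=-.985;x,y=621.3+138*np.cos(th),29+138*np.sin(th)
plan([(x,y,250,-1.0,85,45),(x,y,172,-1,85,40)])
"
```

```text
t 51.4 p [580.   80.5 258.8] psi -2.4 F [-0.  -0.5 -1.1] w 84.8 g 0.0 j [ 0.42  0.3  -0.05  0.   -1.22 -1.25]
[-3.62205392e-01  9.32097646e-01 -7.03159188e-04  8.59085046e-04]
[[[3,-20,1],[-0,-0,-0.14],85],[[5,-20,1],[-0,-0,-0.14],85],[[8,-19,1],[-0.001,-0,-0.14],85],[[11,-17,1],[0,-0,-0.14],85],[[12,-16,1],[-0,-0,-0.14],85],[[15,-14,0],[-0,-0,-0.14],85],[[17,-11,1],[-0,-0,-0.14],85],[[18,-9,1],[-0.001,-0.001,-0.14],85]]
[[[20,-7,1],[0,0,-0.14],85],[[19.8,-3.5,1],[-0,0,-0.14],85],[[0,0,39],[-0,0,-0],85],[[0,0,39],[-0,0,-0],85]]
```

Emit:
send_rows(
  series=[
    [[3,-20,1],[0,0,-0.14],85],
    [[5,-20,1],[0,0,-0.14],85],
    [[8,-19,1],[0,0,-0.14],85],
    [[11,-17,1],[0,0,-0.14],85],
    [[12,-16,1],[0,0,-0.14],85],
    [[15,-14,0],[0,0,-0.14],85],
    [[17,-11,1],[0,0,-0.14],85],
    [[18,-9,1],[0,0,-0.14],85],
  ],
)

```text
clock: 52.15
position: [674.0, -52.9, 250.6]
ee_rot: [0.804, -0.595, 0.0, 0.001]
contact_force: [-0.1, -0.2, 0.2]
gripper_width: 84.7
grasp_force: 0.0
```

Emit:
send_rows(
  series=[
    [[20,-7,1],[0,0,-0.14],85],
    [[20,-3.5,1],[0,0,-0.14],85],
    [[0,0,0],[0,0,0],85],
    [[0,0,0],[0,0,0],85],
    [[0,0,0],[0,0,0],85],
  ],
)

```text
clock: 52.65
position: [697.8, -85.4, 250.5]
ee_rot: [0.877, -0.48, 0.001, -0.0]
contact_force: [-0.7, 0.1, 0.2]
gripper_width: 84.9
grasp_force: 0.0
```

```bash
python3 -c "
from plan import *
st();print(monitor.read_state()['ee_rot'])
th=-.985;x,y=621.3+138*np.cos(th),29+138*np.sin(th)
plan([(x,y,172,-1.0,85,40)])
t=get_image('top');s=get_image('side')
a=cv2.resize(t[150:290,170:330],None,fx=4,fy=4,interpolation=cv2.INTER_CUBIC)[:300]
b=cv2.resize(t[145:245,210:343],(400,300),interpolation=cv2.INTER_CUBIC)
c=cv2.resize(s[130:230,210:343],(400,300),interpolation=cv2.INTER_CUBIC)
d=cv2.resize(t[130:310,130:370],(800,600))[0:600]
out=np.zeros((600,800,3),np.uint8); out[:300,:400]=b; out[:300,400:]=c; out[300:]=cv2.resize(t[190:290,130:397],(800,300),interpolation=cv2.INTER_CUBIC)
cv2.imwrite('pics/chk.png',out[:,:,::-1])
"
```

```text
t 52.6 p [697.8 -85.4 250.5] psi -1.001 F [-0.7  0.1  0.2] w 84.9 g 0.0 j [ 0.11  0.51  0.26  0.   -1.32  0.46]
[ 8.77449869e-01 -4.79667338e-01  9.60733709e-04 -2.23063051e-04]
[[[0,0,39],[-0.001,-0.001,-0],85],[[0.3,0.5,39.5],[-0,-0,-0.001],85]]
```

View pics/chk.png

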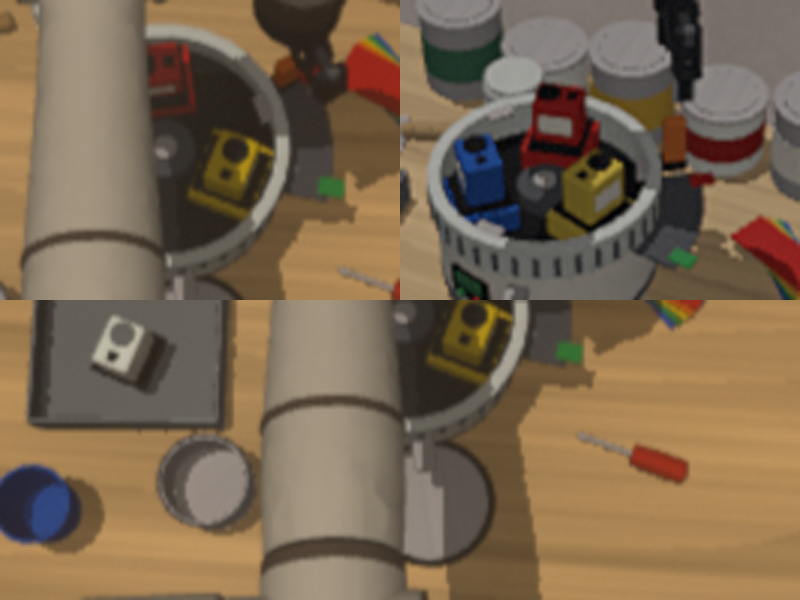

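The check picture shows all three cartridges upright in their own sockets and the lug at red. The tin has moved, to about (206,481). Before locking I'll press gently on blue, since its seating reading was 0.8 mm high.

```bash
python3 -c "
from plan import *
plan([(577.5,79,245,-1.0,0,45),(577.5,79,206,-1,0,20)])
print('tin',ray('top',*(np.array([206.5,181.5])/np.array([800/267,3])-.5+[130,190]),70))
"
```

```text
[[[-41,3,1],[-0.001,-0,0],0],[[-40,2,1],[-0,-0.001,0],0],[[-41,3,2],[-0.001,-0,0],0],[[-41,2,1],[-0,-0.001,0],0],[[-40.3,2.6,1.2],[-0.001,-0,0],0],[[-0,0,19],[0,-0,0],0],[[-0.1,0,20],[0,-0,0],0]]
tin [450.31971983 220.50072713  70.        ]
```

Emit:
send_rows(
  series=[
    [[-41,3,1],[0,0,0],0],
    [[-40,2,1],[0,0,0],0],
    [[-41,3,2],[0,0,0],0],
    [[-41,2,1],[0,0,0],0],
    [[-40,2.6,1],[0,0,0],0],
    [[0,0,17],[0,0,0],0],
    [[0,0,18],[0,0,0],0],
    [[0,0,0],[0,0,0],0],
  ],
)

```text
clock: 53.55
position: [576.1, 78.5, 208.1]
ee_rot: [0.878, -0.479, 0.0, 0.001]
contact_force: [1.2, -0.0, -0.3]
gripper_width: 0.0
grasp_force: 0.0
```

Emit:
send_rows(
  series=[
    [[0,0,0],[0,0,0],0],
    [[0,0,4],[0,0,0],0],
    [[0,0,0],[0,0,0],0],
    [[0,0,0],[0,0,0],0],
  ],
)

```text
clock: 53.95
position: [578.6, 77.9, 206.5]
ee_rot: [0.878, -0.48, 0.002, -0.001]
contact_force: [0.6, -0.4, 0.4]
gripper_width: -0.1
grasp_force: 0.0
```

Emit:
send_rows(
  series=[
    [[0,0,3],[0,0,0],0],
    [[0,0,0],[0,0,0],0],
    [[0,0,0],[0,0,0],0],
  ],
)

```text
clock: 54.25
position: [578.3, 77.9, 203.0]
ee_rot: [0.878, -0.479, 0.002, -0.001]
contact_force: [-0.0, -0.3, 0.2]
gripper_width: 0.1
grasp_force: 0.0
```

Emit:
send_rows(
  series=[
    [[0,0,3],[0,0,0],0],
    [[0,0,0],[0,0,0],0],
    [[0,0,0],[0,0,0],0],
  ],
)

```text
clock: 54.55
position: [578.2, 78.0, 199.9]
ee_rot: [0.878, -0.479, 0.002, -0.001]
contact_force: [-0.2, 0.7, -1.1]
gripper_width: 0.1
grasp_force: 0.0
```

Emit:
send_rows(
  series=[
    [[0,0,2],[0,0,0],0],
    [[0,0,0],[0,0,0],0],
    [[0,0,0],[0,0,0],0],
  ],
)

```text
clock: 54.85
position: [578.3, 78.0, 198.0]
ee_rot: [0.878, -0.479, 0.002, -0.001]
contact_force: [0.3, 0.4, 0.5]
gripper_width: 0.1
grasp_force: 0.0
```

Emit:
send_rows(
  series=[
    [[0,0,1.5],[0,0,0],0],
    [[0,0,0],[0,0,0],0],
    [[0,0,0],[0,0,0],0],
  ],
)

```text
clock: 55.15
position: [578.3, 78.0, 196.5]
ee_rot: [0.878, -0.479, 0.002, -0.001]
contact_force: [0.3, -0.5, -0.3]
gripper_width: -0.0
grasp_force: 0.0
```

Emit:
send_rows(
  series=[
    [[0,0,1.5],[0,0,0],0],
    [[0,0,0],[0,0,0],0],
    [[0,0,0],[0,0,0],0],
  ],
)

```text
clock: 55.45
position: [578.5, 78.0, 196.1]
ee_rot: [0.878, -0.479, 0.002, -0.001]
contact_force: [-2.6, 0.7, 6.3]
gripper_width: -0.3
grasp_force: 2.7
```

Emit:
send_rows(
  series=[
    [[0,0,1.5],[0,0,0],0],
    [[0,0,0],[0,0,0],0],
    [[0,0,0],[0,0,0],0],
  ],
)

```text
clock: 55.75
position: [578.5, 78.0, 196.1]
ee_rot: [0.878, -0.479, 0.003, -0.001]
contact_force: [-3.9, 0.5, 10.2]
gripper_width: -0.0
grasp_force: 5.4
```

Contact came at 196.1 mm, so blue is fully home. Next is the lug.

Emit:
send_rows(
  series=[
    [[0,0,-25],[0,0,0],0],
    [[0,0,-30],[0,0,0],85],
    [[0,0,0],[0,0,0],85],
    [[0,0,0],[0,0,0],85],
  ],
)

```text
clock: 56.15
position: [578.2, 78.2, 248.9]
ee_rot: [0.878, -0.479, 0.002, -0.001]
contact_force: [-0.8, -0.8, -0.5]
gripper_width: 43.2
grasp_force: 0.0
```

```bash
python3 -c "
from plan import *
st()
plan([(698.5,-86,246,-1.0,85,42),(698.5,-86,166,-1,85,36)])
"
```

```text
t 56.1 p [578.2  78.2 248.9] psi -1.0 F [-0.8 -0.8 -0.5] w 43.2 g 0.0 j [ 0.41  0.3  -0.07  0.   -1.19  0.16]
[[[41,-3,1],[-0.001,-0,-0],85],[[40,-2,0],[-0.001,-0.001,-0],85],[[41,-3,1],[-0.001,-0,-0],85],[[41,-2,1],[-0.001,-0.001,-0],85],[[40.2,-2.5,0.2],[-0.001,-0,-0],85],[[-0,-0,27],[0,-0,-0],85],[[-0,-0,26],[0,-0,-0],85],[[-0.1,-0.1,27],[0,-0,-0],85]]
```

Emit:
send_rows(
  series=[
    [[41,-3,1],[0,0,0],85],
    [[40,-2,0],[0,0,0],85],
    [[41,-3,1],[0,0,0],85],
    [[41,-2,1],[0,0,0],85],
    [[40,-2.5,0],[0,0,0],85],
    [[0,0,0],[0,0,0],85],
    [[0,0,0],[0,0,0],85],
  ],
)

```text
clock: 56.85
position: [697.9, -86.8, 243.4]
ee_rot: [0.877, -0.48, 0.0, 0.0]
contact_force: [-0.5, -0.3, 0.3]
gripper_width: 85.2
grasp_force: 0.0
```

Emit:
send_rows(
  series=[
    [[0,0,25],[0,0,0],85],
    [[0,0,25],[0,0,0],85],
    [[0,0,25],[0,0,0],85],
    [[0,0,0],[0,0,0],10],
    [[0,0,0],[0,0,0],10],
    [[0,0,0],[0,0,0],10],
    [[0,0,0],[0,0,0],10],
    [[0,0,0],[0,0,0],10],
  ],
)

```text
clock: 57.65
position: [699.3, -85.9, 172.9]
ee_rot: [0.878, -0.479, 0.003, -0.001]
contact_force: [-3.4, 2.0, 4.7]
gripper_width: 13.0
grasp_force: 60.3
```

Emit:
send_rows(
  series=[
    [[-0.4,11,0],[0,0,0.08],10],
    [[-0.4,11,0],[0,0,0.08],10],
    [[-0.4,11,0],[0,0,0.08],10],
    [[-0.4,11,0],[0,0,0.08],10],
    [[-0.4,11,0],[0,0,0.08],10],
    [[-0.4,11,0],[0,0,0.08],10],
    [[-0.4,11,0],[0,0,0.08],10],
    [[-0.4,11,0],[0,0,0.08],10],
  ],
)

```text
clock: 58.45
position: [614.8, -108.6, 172.8]
ee_rot: [-0.682, 0.732, -0.003, 0.001]
contact_force: [-0.6, -0.3, 3.8]
gripper_width: 13.0
grasp_force: 59.9
```

Emit:
send_rows(
  series=[
    [[-0.2,5,0],[0,0,0.036],10],
    [[-0.2,3,0],[0,0,0.022],10],
    [[0,0,0],[0,0,0],10],
  ],
)

```text
clock: 58.75
position: [606.5, -107.9, 172.8]
ee_rot: [-0.661, 0.75, -0.002, 0.001]
contact_force: [-3.0, -3.4, 7.8]
gripper_width: 13.1
grasp_force: 60.1
```

Emit:
send_rows(
  series=[
    [[0,2,0],[0,0,0.015],10],
    [[0,0,0],[0,0,0],10],
  ],
)

```text
clock: 58.95
position: [605.0, -107.7, 172.8]
ee_rot: [-0.656, 0.755, -0.003, 0.001]
contact_force: [-2.2, -2.7, 7.4]
gripper_width: 13.0
grasp_force: 60.3
```

Emit:
send_rows(
  series=[
    [[0,2,0],[0,0,0.015],10],
    [[0,0,0],[0,0,0],10],
  ],
)

```text
clock: 59.15
position: [603.2, -107.4, 172.9]
ee_rot: [-0.65, 0.76, -0.003, 0.001]
contact_force: [-2.5, -3.5, 8.5]
gripper_width: 12.9
grasp_force: 60.4
```

Emit:
send_rows(
  series=[
    [[0,2,0],[0,0,0.015],10],
    [[0,0,0],[0,0,0],10],
  ],
)

```text
clock: 59.35
position: [603.2, -107.4, 172.9]
ee_rot: [-0.645, 0.764, -0.005, 0.002]
contact_force: [2.1, -6.3, 4.3]
gripper_width: 13.4
grasp_force: 63.5
```

Emit:
send_rows(
  series=[
    [[0,2,0],[0,0,0.01],10],
    [[0,0,0],[0,0,0],10],
  ],
)

```text
clock: 59.55
position: [603.2, -107.4, 172.9]
ee_rot: [-0.642, 0.767, -0.006, 0.004]
contact_force: [7.7, -7.6, 0.4]
gripper_width: 12.6
grasp_force: 67.3
```

Emit:
send_rows(
  series=[
    [[0,-2.5,0],[0,0,-0.02],10],
    [[0,0,0],[0,0,0],85],
    [[0,0,0],[0,0,0],85],
    [[0,0,0],[0,0,0],85],
    [[0,0,0],[0,0,0],85],
    [[0,0,-35],[0,0,0],85],
    [[0,0,-45],[0,0,0],85],
    [[0,0,0],[0,0,0],85],
  ],
)

```text
clock: 60.35
position: [604.6, -106.4, 258.2]
ee_rot: [-0.648, 0.762, -0.007, 0.006]
contact_force: [0.0, 0.6, 1.2]
gripper_width: 85.3
grasp_force: 0.0
```

```bash
python3 -c "
from plan import *
st()
t=get_image('top')
out=np.zeros((600,800,3),np.uint8); out[:300]=cv2.resize(t[190:290,130:397],(800,300),interpolation=cv2.INTER_CUBIC)
out[300:,:400]=cv2.resize(t[145:245,215:348],(400,300),interpolation=cv2.INTER_CUBIC)
out[300:,400:]=cv2.resize(t[220:280,165:245],(400,300),interpolation=cv2.INTER_CUBIC)
cv2.imwrite('pics/chk2.png',out[:,:,::-1])
"
```

```text
t 60.4 p [ 604.6 -106.4  258.2] psi -1.732 F [0.  0.6 1.2] w 85.3 g 0.0 j [ 0.09  0.34  0.01  0.   -1.22 -0.25]
```

```bash
python3 -c "
from plan import *
t=get_image('top')
g=cv2.resize(cv2.cvtColor(t,cv2.COLOR_RGB2GRAY)[215:285,160:240],None,fx=6,fy=6,interpolation=cv2.INTER_CUBIC)
r=527*45/(1566-70-100)*6
c=cv2.HoughCircles(g,cv2.HOUGH_GRADIENT,1,30,param1=80,param2=20,minRadius=80,maxRadius=125)
for u,v,rr in c[0][:5]:
    q=nat((u,v),160,215,6); w=ray('top',*q,70); e=ray('top',q[0]+rr/6,q[1],70)
    print(q,rr,w,'R',np.hypot(*(e-w)[:2]))
np.save('t.npy',t)
"
```

```text
Traceback (most recent call last):
TypeError: 'NoneType' object is not subscriptable
```

```bash
cat > tin.py <<'E'
from plan import *
def tin(t,u0,v0,w=80,h=70):
    g=cv2.resize(cv2.cvtColor(t,cv2.COLOR_RGB2GRAY)[v0:v0+h,u0:u0+w],None,fx=6,fy=6,interpolation=cv2.INTER_CUBIC)
    c=cv2.HoughCircles(cv2.GaussianBlur(g,(0,0),4),cv2.HOUGH_GRADIENT,1.5,20,param1=30,param2=15,minRadius=95,maxRadius=122)
    for u,v,rr in (c[0][:6] if c is not None else []):
        q=nat((u,v),u0,v0,6); a=ray('top',*q,70); e=ray('top',q[0]+rr/6,q[1],70)
        print(np.round(q,1),rr,np.round(a[:2],1),'R',np.hypot(*(e-a)[:2]))
E
python3 -c "
from tin import *
t=get_image('top'); tin(t,160,215)"
```

```text
[203.7 251.7] 96.05 [446.2 204. ] R 48.47170101714271
[195.  249.2] 101.15 [452.  231.2] R 51.10466638672092
[203.2 248. ] 117.8 [457.4 206.6] R 59.53544516478901
[180.2 250.7] 109.55 [444.6 275.4] R 55.330584156829744
[199.7 251.2] 111.2 [446.9 216.2] R 56.131340850921944
[209.2 255.7] 111.05 [435.2 186.2] R 55.944820946734254
```

```bash
sed -i 's/minRadius=95,maxRadius=122/minRadius=84,maxRadius=95/' tin.py; python3 -c "
from tin import *
t=get_image('top'); tin(t,160,215)"
```

```text
[205.7 253.5] 85.65 [441.3 197.5] R 43.19221792645507
[197.  249.2] 90.6 [452.4 225.2] R 45.773423033490175
[172.7 248. ] 92.4 [451.4 299. ] R 46.728039300679896
[234.  280.7] 94.05 [365.5 105.3] R 46.892277285967076
```

View pics/chk2.png

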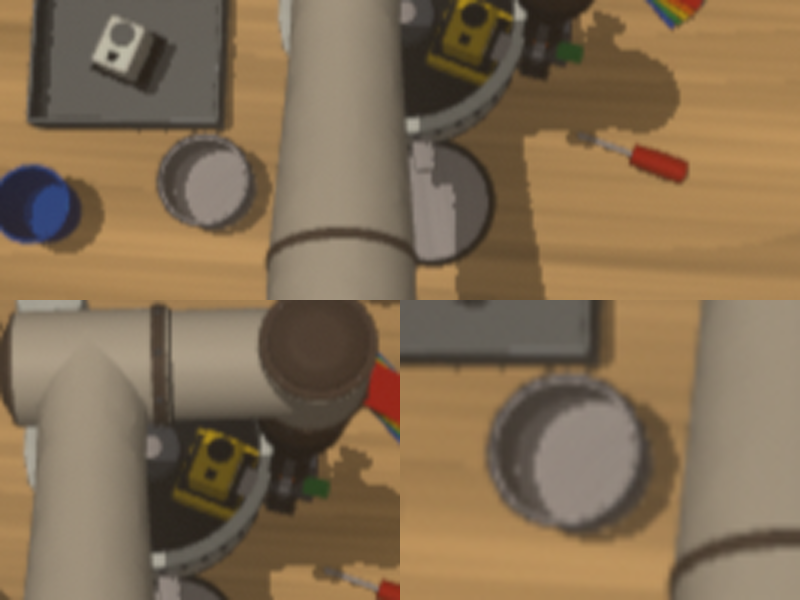

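The lug is at the green mark under the gripper, and the tin rim centre is at about panel (563,450), i.e. world (452,224.5). I'll grip its near wall and slide it.

```bash
python3 -c "
from plan import *
plan([(408.5,224.5,250,-np.pi/2,50,45),(408.5,224.5,130,-np.pi/2,50,40)])"
```

```text
[[[-33,27,-0],[-0,0,-0.018],50],[[-33,26,-0],[-0,0,-0.018],50],[[-34,26,-0],[-0.001,0,-0.018],50],[[-34,25,-0],[0,0,-0.018],50],[[-35,25,-0],[-0,0,-0.018],50],[[-35,24,-0],[-0,0,-0.018],50],[[-35,23,-0],[-0.001,0,-0.018],50],[[-36,23,-1],[0,0,-0.018],50]]
[[[-36.3,21.7,0.4],[-0,0,-0.018],50],[[0,0,30],[-0,0,-0],50],[[0,0,30],[-0,0,-0],50],[[0,0,30],[-0,0,-0],50],[[0,0,30],[-0,0,-0],50]]
```

Emit:
send_rows(
  series=[
    [[-33,27,0],[0,0,-0.018],50],
    [[-33,26,0],[0,0,-0.018],50],
    [[-34,26,0],[0,0,-0.018],50],
    [[-34,25,0],[0,0,-0.018],50],
    [[-35,25,0],[0,0,-0.018],50],
    [[-35,24,0],[0,0,-0.018],50],
    [[-35,23,0],[0,0,-0.018],50],
    [[-36,23,0],[0,0,-0.018],50],
  ],
)

```text
clock: 61.35
position: [428.5, 188.3, 248.6]
ee_rot: [-0.701, 0.713, -0.001, -0.0]
contact_force: [0.2, 0.2, -0.0]
gripper_width: 50.4
grasp_force: 0.0
```

Emit:
send_rows(
  series=[
    [[-36,21.7,0],[0,0,-0.018],50],
    [[0,0,30],[0,0,0],50],
    [[0,0,30],[0,0,0],50],
    [[0,0,30],[0,0,0],50],
    [[0,0,30],[0,0,0],50],
    [[0,0,0],[0,0,0],50],
    [[0,0,0],[0,0,0],50],
    [[0,0,0],[0,0,0],50],
  ],
)

```text
clock: 62.15
position: [410.4, 224.5, 131.0]
ee_rot: [0.707, -0.707, 0.002, -0.002]
contact_force: [-0.8, 0.3, 0.1]
gripper_width: 49.9
grasp_force: 0.0
```

```bash
python3 -c "
from tin import *
st(); print(monitor.read_state()['ee_rot'])
plan([(408.5,224.5,90,-np.pi/2,50,40),(408.5,224.5,36,-np.pi/2,50,15)])"
```

```text
t 62.1 p [410.4 224.5 131. ] psi -1.57 F [-0.8  0.3  0.1] w 49.9 g 0.0 j [ 0.85  0.22 -0.51  0.01 -0.83 -0.86]
[ 0.7072114  -0.70699588  0.00180429 -0.00236663]
[[[0,1,21],[-0.003,0,0],50],[[0,1.1,20],[-0.003,0.001,0],50],[[0,-0,14],[0,-0,0],50],[[0,-0,13],[0,-0,0],50],[[0,-0,14],[0,-0,0],50],[[0,-0,13],[0,-0,0],50]]
```

Emit:
send_rows(
  series=[
    [[0,1,20],[0,0,0],50],
    [[0,1,20],[0,0,0],50],
    [[0,0,12],[0,0,0],50],
    [[0,0,12],[0,0,0],50],
    [[0,0,0],[0,0,0],50],
  ],
)

```text
clock: 62.65
position: [407.9, 223.8, 65.9]
ee_rot: [-0.707, 0.707, -0.002, 0.001]
contact_force: [-0.1, -0.1, -0.0]
gripper_width: 49.7
grasp_force: 0.0
```

Emit:
send_rows(
  series=[
    [[0,0,10],[0,0,0],50],
    [[0,0,10],[0,0,0],50],
    [[0,0,8],[0,0,0],50],
    [[0,0,0],[0,0,0],50],
    [[0,0,0],[0,0,0],50],
  ],
)

```text
clock: 63.15
position: [408.0, 223.7, 37.6]
ee_rot: [0.707, -0.707, 0.002, -0.001]
contact_force: [0.6, 0.8, 0.5]
gripper_width: 50.2
grasp_force: 0.0
```

Emit:
send_rows(
  series=[
    [[0,0,0],[0,0,0],30],
    [[0,0,0],[0,0,0],15],
    [[0,0,0],[0,0,0],8],
    [[0,0,0],[0,0,0],4],
    [[0,0,0],[0,0,0],0],
    [[0,0,0],[0,0,0],0],
    [[0,0,0],[0,0,0],0],
  ],
)

```text
clock: 63.85
position: [408.2, 224.0, 38.1]
ee_rot: [0.707, -0.707, 0.002, -0.002]
contact_force: [-0.3, -0.6, 5.2]
gripper_width: 3.5
grasp_force: 57.1
```

Emit:
send_rows(
  series=[
    [[8,0,0],[0,0,0],0],
    [[14,0,0],[0,0,0],0],
    [[15,0,0],[0,0,0],0],
    [[15,0,0],[0,0,0],0],
    [[15,0,0],[0,0,0],0],
    [[15,0.5,0],[0,0,0],0],
    [[15,0,0],[0,0,0],0],
    [[10,0,0],[0,0,0],0],
  ],
)

```text
clock: 64.65
position: [407.8, 115.6, 38.1]
ee_rot: [-0.707, 0.707, -0.002, 0.002]
contact_force: [0.8, 4.8, 5.0]
gripper_width: 3.1
grasp_force: 58.0
```

Emit:
send_rows(
  series=[
    [[15,0,0],[0,0,0],0],
    [[15,0,0],[0,0,0],0],
    [[15,0,0],[0,0,0],0],
    [[15,0,0],[0,0,0],0],
    [[15,0,0],[0,0,0],0],
    [[10,0,0],[0,0,0],0],
    [[0,0,0],[0,0,0],0],
    [[0,0,0],[0,0,0],0],
  ],
)

```text
clock: 65.45
position: [407.1, 29.7, 38.1]
ee_rot: [-0.707, 0.707, -0.002, 0.0]
contact_force: [4.2, -4.4, 7.1]
gripper_width: 3.4
grasp_force: 59.4
```

```bash
python3 -c "
from tin import *
st(); print(monitor.read_state()['ee_rot'])"
```

```text
t 65.5 p [407.1  29.7  38.1] psi -1.572 F [ 4.2 -4.4  7.1] w 3.4 g 59.4 j [ 0.48  0.29 -0.76  0.01 -0.52 -0.48]
[-7.06812442e-01  7.07398427e-01 -1.88884395e-03  2.64294880e-04]
```

Emit:
send_rows(
  series=[
    [[10,0,0],[0,0,0],0],
    [[10,0,0],[0,0,0],0],
    [[10,0,0],[0,0,0],0],
    [[6,0.3,0],[0,0,0],0],
    [[0,0,0],[0,0,0],0],
    [[0,0,0],[0,0,0],0],
  ],
)

```text
clock: 66.05
position: [406.9, -5.7, 38.1]
ee_rot: [-0.707, 0.707, -0.002, 0.001]
contact_force: [3.0, -1.3, 6.3]
gripper_width: 3.2
grasp_force: 59.0
```

```bash
python3 -c "
from tin import *
st(); print(monitor.read_state()['ee_rot'])"
```

```text
t 66.0 p [406.9  -5.7  38.1] psi -1.571 F [ 3.  -1.3  6.3] w 3.2 g 59.0 j [ 0.39  0.29 -0.76  0.01 -0.52 -0.4 ]
[-0.70693921  0.7072715  -0.0018232   0.00080858]
```

Emit:
send_rows(
  series=[
    [[0,0,0],[0,0,0],15],
    [[0,0,0],[0,0,0],40],
    [[0,0,0],[0,0,0],50],
    [[0,0,0],[0,0,0],50],
    [[0,0,-15],[0,0,0],50],
    [[0,0,-30],[0,0,0],50],
    [[0,0,-40],[0,0,0],50],
    [[0,0,-40],[0,0,0],50],
  ],
)

```text
clock: 66.85
position: [405.6, -4.5, 163.8]
ee_rot: [0.707, -0.707, 0.001, -0.0]
contact_force: [1.2, 0.3, -0.1]
gripper_width: 49.7
grasp_force: 0.0
```

Emit:
send_rows(
  series=[
    [[0,0,-40],[0,0,0],50],
    [[45,0,-40],[0,0,0],50],
    [[45,0,0],[0,0,0],50],
    [[45,0,0],[0,0,0],50],
    [[45,0,0],[0,0,0],50],
    [[45,0,0],[0,0,0],50],
    [[45,0,0],[0,0,0],50],
    [[45,0,0],[0,0,0],50],
  ],
)

```text
clock: 67.65
position: [405.5, -313.1, 235.9]
ee_rot: [-0.707, 0.707, -0.001, 0.001]
contact_force: [1.3, -0.3, -0.0]
gripper_width: 49.6
grasp_force: 0.0
```

Emit:
send_rows(
  series=[
    [[45,0,0],[0,0,0],50],
    [[0,0,0],[0,0,0],50],
    [[0,0,0],[0,0,0],50],
  ],
)

```text
clock: 67.95
position: [405.5, -357.0, 235.1]
ee_rot: [-0.706, 0.708, -0.0, 0.001]
contact_force: [0.6, 1.0, 0.3]
gripper_width: 49.7
grasp_force: 0.0
```

```bash
python3 -c "
from tin import *
st(); t=get_image('top'); q=proj('top',[450,-6,70]); print(q); tin(t,int(q[0])-40,int(q[1])-30)
s=get_image('side'); q=proj('side',[450,-6,35]);print(q)
# coarse looks by code: orange lug and colour centroids
hsv=cv2.cvtColor(t,cv2.COLOR_RGB2HSV)
m=cv2.inRange(hsv,(6,170,100),(13,255,255)); m[:,:300]=0;m[:,330:]=0; m[:150]=0; m[235:]=0
ys,xs=np.nonzero(m); print('orange',len(xs),xs.mean() if len(xs) else 0,ys.mean() if len(xs) else 0,'expected lug locked',proj('top',[603,-107.4,200]),'open',proj('top',[698,-86,200]))
"
```

```text
t 68.0 p [ 405.5 -357.   235.1] psi -1.573 F [0.6 1.  0.3] w 49.7 g 0.0 j [-0.42  0.24 -0.19 -0.   -1.14  0.42]
[273.02409599 254.95365717]
[278.7 260. ] 92.4 [436.1 -24.1] R 46.40963718569111
[270.  257.5] 94.05 [441.9   2.7] R 47.293215815203666
[274.2 263. ] 94.05 [426.2 -11.2] R 47.18612489885467
[276.5 255.2] 94.05 [449.9 -16.4] R 47.32961626952003
[272.  254.5] 92.4 [451.3  -2.7] R 46.51733497056191
[268.  254.5] 94.05 [450.5   9.4] R 47.351542346300505
[244.75021001 252.65819525]
orange 59 314.1186440677966 189.05084745762713 expected lug locked [311.45758603 198.45114896] open [305.78878733 165.7683105 ]
```

```bash
python3 -c "
from tin import *
t=get_image('top'); hsv=cv2.cvtColor(t,cv2.COLOR_RGB2HSV)
m=cv2.inRange(hsv,(5,160,90),(14,255,255)); m[:,:295]=0;m[:,340:]=0; m[:150]=0; m[235:]=0
n,l,s,c=cv2.connectedComponentsWithStats(m)
for i in range(1,n):
    if s[i,4]>4: print('orange',s[i],c[i])
m=cv2.inRange(hsv,(45,120,60),(75,255,255)); m[:,:295]=0;m[:,340:]=0; n,l,s,c=cv2.connectedComponentsWithStats(m)
for i in range(1,n):
    if s[i,4]>4: print('green',s[i],c[i])
print('lug top locked',proj('top',[603,-107.4,200]),'lug bottom',proj('top',[603,-107.4,150]))
g=cv2.cvtColor(t,cv2.COLOR_RGB2GRAY).astype(np.float32)
G=cv2.GaussianBlur(g,(0,0),.7)
a=np.linspace(0,2*np.pi,120,endpoint=False)
def samp(x,y,r,z):
    P=np.array([proj('top',[x+r*np.cos(k),y+r*np.sin(k),z]) for k in a],np.float32)
    return cv2.remap(G,P[:,0].reshape(1,-1),P[:,1].reshape(1,-1),cv2.INTER_LINEAR)[0]
res=[]
for x in range(436,466,2):
  for y in range(-22,12,2):
    o=samp(x,y,43.5,70); out=samp(x,y,49,70); inn=samp(x,y,38,70)
    res.append((np.mean(np.abs(o-out))+np.mean(np.abs(o-inn)),np.mean(o-inn)+np.mean(o-out),x,y))
print('absdiff',sorted(res)[-5:]); print('signed',sorted(res,key=lambda r:r[1])[-4:],sorted(res,key=lambda r:r[1])[:4])
# pan/tin scan lines: gray profile rows
q=proj('top',[450,-6,70]).astype(int)
cv2.imwrite('pics/final_t.png',t[:,:,::-1])
print('row',q[1],g[q[1],q[0]-32:q[0]+33].astype(int)); print('col',q[0],g[q[1]-32:q[1]+33,q[0]-6].astype(int))
"
```

```text
orange [326 159  14   7  25] [332.4  161.76]
orange [314 165   4   7   9] [315.66666667 167.88888889]
orange [322 166   3   5   7] [322.85714286 167.85714286]
orange [322 172   8   5   8] [325.5 174. ]
orange [307 196   9   7  50] [310.9  199.08]
green [317 205   7   6  35] [320.4 207.2]
lug top locked [311.45758603 198.45114896] lug bottom [310.59104225 202.11271042]
absdiff [(np.float32(35.187103), np.float32(-8.070738), 442, 10), (np.float32(36.4272), np.float32(-10.803542), 440, 10), (np.float32(36.553635), np.float32(-11.762023), 436, 8), (np.float32(37.776176), np.float32(-14.034823), 438, 10), (np.float32(38.681374), np.float32(-17.35921), 436, 10)]
signed [(np.float32(34.00624), np.float32(17.943918), 440, 2), (np.float32(33.11937), np.float32(18.70369), 446, 4), (np.float32(33.380535), np.float32(19.647943), 444, 4), (np.float32(32.656136), np.float32(19.809546), 442, 4)] [(np.float32(26.202843), np.float32(-20.317856), 444, -8), (np.float32(24.266571), np.float32(-19.01041), 446, -10), (np.float32(28.836622), np.float32(-18.977283), 444, -6), (np.float32(22.927612), np.float32(-18.87656), 444, -10)]
row 254 [135 134 135 135 135 135 135 135 135 136 130 104  59  70 113 128 101  95
  79  74  85  87  88 104 137 142 141 141 141 140 140 140 140 140 139 139
 138 138 138 138 139 140 139 138 131 108 123  85  85  86  91  92  57  65
 107 140 143 142 143 143 144 143 143 142 142]
col 273 [ 44  44  45  46  46  47  61 120 164 169 169 150 108  77  76  86  90  88
  92  97 105  96  78  75  82  84  87  95 118 138 141 142 141 140 140 141
 141 141 140 141 140 140 140 140 138 127 114 104 101 125 138 140 129  99
  62  71 118 150 153 152 150 148 146 140 135]
```

```bash
python3 -c "
from bench import job_done
print(job_done())"
```

```text
the job is handed in; nothing more can be done
None
```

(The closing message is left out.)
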